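Spread heaped furnace spacers over the drying tray

TASK

The washed ceramic furnace spacers have been left in a heap against the splash shield, where they will never dry: spread them into an even single layer over the tray, every one resting directly on the tray floor, about a finger's breadth (20 mm) clear of every other, at least 40 mm clear of the shield, and at least one in each quarter of the tray. Do not push hard against the shield, and leave the jar and the beaker where they stand.

Things in the scene. Friction and masses are not known exactly. Their poses are not given: they have to be found in the camera images.
- tray_in (a point): Centre of the inner floor of a fixed blue-grey plastic drying tray. The inner floor is 220 mm (x) by 320 mm (y), 5 mm above the bench; walls 5 mm thick, rim 21 mm above the inner floor. x points away from the robot to the splash shield, z up.
- piece0_center (a point): Centre (half-way up) of a white ceramic furnace spacer, one of six alike: a solid block 28 mm square and 30 mm tall with a dark round bore mark in the middle of its top, 50 to 85 g. x and y are square to its sides, z runs along its bore. At the start: two rows of two on the tray floor, parallel to the shield within 0.1 rad, 2 to 3 mm between neighbours, and one on top of each row; the back row is 6 to 8 mm from the shield.
- piece1_center (a point): Centre (half-way up) of a white ceramic furnace spacer, one of six alike: a solid block 28 mm square and 30 mm tall with a dark round bore mark in the middle of its top, 50 to 85 g. x and y are square to its sides, z runs along its bore.
- piece2_center (a point): Centre (half-way up) of a white ceramic furnace spacer, one of six alike: a solid block 28 mm square and 30 mm tall with a dark round bore mark in the middle of its top, 50 to 85 g. x and y are square to its sides, z runs along its bore.
- piece3_center (a point): Centre (half-way up) of a white ceramic furnace spacer, one of six alike: a solid block 28 mm square and 30 mm tall with a dark round bore mark in the middle of its top, 50 to 85 g. x and y are square to its sides, z runs along its bore.
- piece4_center (a point): Centre (half-way up) of a white ceramic furnace spacer, one of six alike: a solid block 28 mm square and 30 mm tall with a dark round bore mark in the middle of its top, 50 to 85 g. x and y are square to its sides, z runs along its bore.
- piece5_center (a point): Centre (half-way up) of a white ceramic furnace spacer, one of six alike: a solid block 28 mm square and 30 mm tall with a dark round bore mark in the middle of its top, 50 to 85 g. x and y are square to its sides, z runs along its bore.
- jar: Bystander: closed glass jar, 64 mm in diameter, 110 mm tall, standing loose on the bench to the robot's right of the tray; origin at the centre of its underside.
- beaker: Bystander: open glass beaker, 76 mm in diameter, 95 mm tall, standing loose on the bench to the robot's left of the tray; origin at the centre of its underside.
- shield: A fixed upright clear-plastic splash shield, 5 mm sheet, 340 mm wide along y, top edge 176 mm above the bench, against the tray's far wall. Origin: middle of the lower edge of its near face, at bench height, 115 mm in x from the tray's centre (5 mm outside the inner floor). x points away from the robot.
Things that resemble listed ones, but are neither listed nor needed, are in the scene too. What is shaped like the part that bears piece5_center but brown is not meant.

How it is judged:
By the outcome, as a careful person would: the job done as asked, in the order asked, and still so for the second after the job is handed in, with the robot touching nothing.
It also fails if it takes over 72 s, if anything falls off the work surface, if the arm or the gripper's body presses on something with over 40 N, if the wrist force passes 120 N, or if a joint passes its speed limit or range.

ROBOT

A 6-joint arm with a two-finger parallel gripper is mounted at the origin on the work surface. World frame = base frame: x ahead of the robot, y to its left, z up, the work surface at z = 0. Lengths are in m, angles in rad, forces in N, time in s.
With the tool pointing down it reaches from about 0.35 to 0.975 m from the base axis. Payload 4.9 kg.
Tool frame: the origin (TCP) lies at the very end of the fingers, on their centre line; the grasp point (between the pads) lies 19 mm behind it; x points along the fingers, z is the direction in which the jaws open and shut, and the axes are right-handed (so a half turn about x gives the same grasp; the last joint's range is limited). The gripper opens to 85 mm and grips with 20 to 120 N. Pads are 22 mm wide; open, the fingers measure 114 mm over their backs; the gripper's body (76 mm by 85 mm) begins 54 mm behind the grasp point. The pads swing forward as they close: fully open they stand 13 mm farther back than shut.
Start: joints at [-1.412, 0.053, 1.613, -0, 1.476, -0.119], TCP at [0.171, -0.601, 0.231] pointing down, gripper open.
Joint ranges: [-3.01, 3.01], [-1.01, 2.22], [0.06, 2.58], [-1.02, 4.17], [0.09, 2.62], [-3.14, 3.14]. Speed limits (rad/s): [2.57, 2.57, 3.14, 3.14, 3.14, 3.14].

INTERFACE

Orientations are given as a unit quaternion [w, x, y, z].
In Python, from plant import manip, viewer gives the robot as it stands.
- The arm moves only by the shell command python3 -m inch 'ROWS'. ROWS is JSON, a list of rows, each an object with "fingers": the opening, from -1 (shut) to 1 (fully open), so that 0 is half open; "delta_pos": the shift along the tool's x, y, z in cm, a list of three; "twist": the turn, a rotation vector about the tool's x, y, z in degrees, a list of three. A call has 1 to 5 rows; each row shifts and turns the commanded pose from where the row before left it, along the tool's axes as they then stand; what a row does not reach is not made up. A row lasts 1/8 s, in which the tool goes at most 62.5 mm and 10.7 degrees, less where a joint would pass 70% of its speed; a pose out of reach is approached as far as the arm can. A call is refused whole if a number of a shift passes 6.25 or a number of a turn 10.7, either way. A call with a gripper value outside its range is refused whole. The fingers move at their own pace and stop on an object; the grip force is fixed at half the most. Time passes only in rows, so rows that do not move let the fingers close. It gives the time, the measured TCP pose, the force and the opening at its end, in the units of the state.
- manip.state(): the state, without advancing time (a new reading comes with each control period).
- viewer.grab_frame(name): name is "scene" or "side" or "wrist"; returns a dict with "pixels" (480x640x3 uint8, blue, green, red), "range_z" (480x640 float32, m along the optical axis (not along the pixel's ray), 0 where there is no reading), "K" (3x3 intrinsics, pixels), "pose" (4x4, takes a point from camera to world coordinates). Camera axes: x right, y down, z forward; pixel columns grow to the right and rows downward; lengths in m; the calibration is good to about 2 mm. A picture is of the moment at which its call begins.
- manip.job_done(): hands the job in, once; it reports no verdict.
The state is a dict: "time": time; "joint_pos": joint angles; "joint_vel": joint speeds; "joint_efforts": joint torques, N m; "tool_pos": TCP position; "tool_rot": TCP orientation; "contact_force": force on the tool from outside, world axes, zero at the start; "ft_torque": the same for the moment, N m; "gripper_width": opening from 0.0 (shut) to 1.0 (fully open).
Only numpy, scipy, OpenCV 4.12 (cv2) and the standard library are available. Lean on these libraries where they do the work, as an engineer would, in place of code of your own. Each camera call takes 0.05 s, during which the arm holds its last target.

## Working session

There is one attempt and no reset: what is moved stays moved. The work goes in short steps, Python scripts to look and compute and a shell command to move; the robot and the scene stay as the last step left them, time stands still between calls to the robot, and variables do not carry over. Pictures are saved under pics/ and viewed, and the job is handed in when it is done.

```bash
ls; mkdir -p pics
python3 - <<'E'
from plant import manip, viewer
import cv2
print(manip.state())
for n in ["scene","side","wrist"]:
    f=viewer.grab_frame(n); cv2.imwrite(f"pics/{n}0.png",f["pixels"]); print(n,f["K"].tolist(),f["pose"].round(4).tolist())
E
```

```text
pics
{'time': 0.0, 'joint_pos': array([-1.41202052e+00,  5.33239988e-02,  1.61430927e+00, -5.39896792e-06,
        1.47601805e+00, -1.18978746e-01]), 'joint_vel': array([ 0.00023677,  0.00136773, -0.00075653, -0.00080466, -0.00035075,
        0.00105959]), 'joint_efforts': array([ 7.10850218e-04, -3.93672359e+01, -3.70180607e+01, -1.14788912e-05,
        7.00141987e-03, -4.70351139e-06]), 'tool_pos': array([ 0.17128377, -0.60041159,  0.23007428]), 'tool_rot': array([ 0.56387535,  0.42647296,  0.5649276 , -0.42546705]), 'contact_force': array([-0.36382934,  0.07054602,  0.48295457]), 'ft_torque': array([-0.03212774, -0.0228502 ,  0.01316199]), 'gripper_width': 0.9976783517623912}
scene [[455.2088796581298, 0.0, 321.69361425761156], [0.0, 455.2088796581298, 241.83417823359656], [0.0, 0.0, 1.0]] [[0.1474, 0.5251, -0.8382, 1.5609], [0.9888, -0.0975, 0.1128, -0.1245], [-0.0225, -0.8455, -0.5336, 0.6738], [0.0, 0.0, 0.0, 1.0]]
side [[603.3554824884842, 0.0, 317.9052798135384], [0.0, 603.3554824884842, 252.58563016137242], [0.0, 0.0, 1.0]] [[0.9786, -0.1453, 0.1459, 0.4253], [-0.2059, -0.688, 0.6959, -0.9569], [-0.0008, -0.711, -0.7032, 1.0395], [0.0, 0.0, 0.0, 1.0]]
wrist [[357.76453730252103, 0.0, 324.5246202171835], [0.0, 357.76453730252103, 240.1365884285665], [0.0, 0.0, 1.0]] [[0.2742, -0.9273, -0.2548, 0.2355], [-0.9617, -0.2646, -0.0717, -0.5815], [-0.0009, 0.2647, -0.9643, 0.3731], [0.0, 0.0, 0.0, 1.0]]
```

View pics/scene0.png

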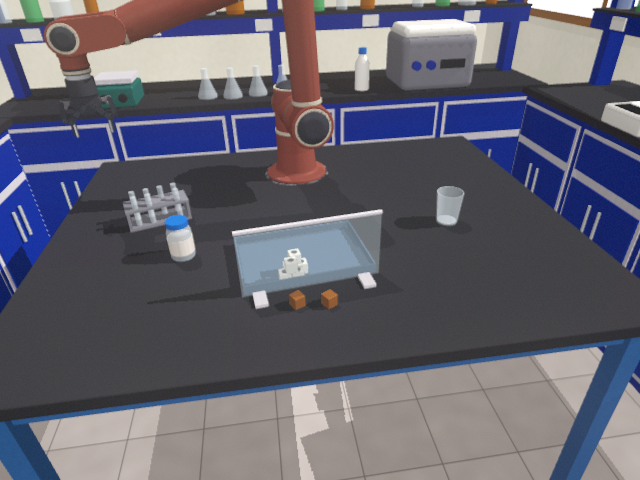

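View pics/side0.png

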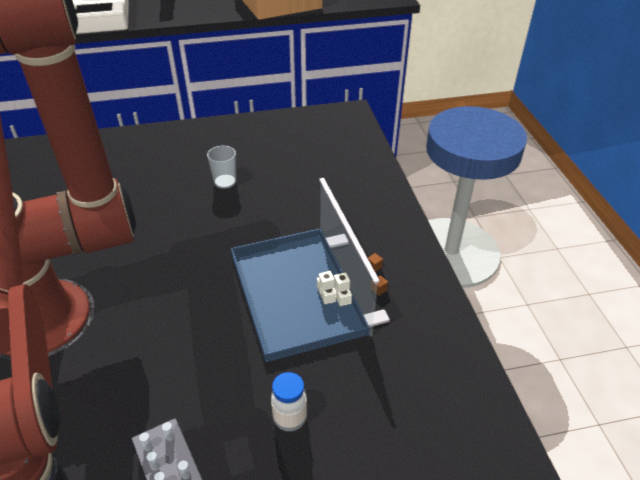

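View pics/wrist0.png

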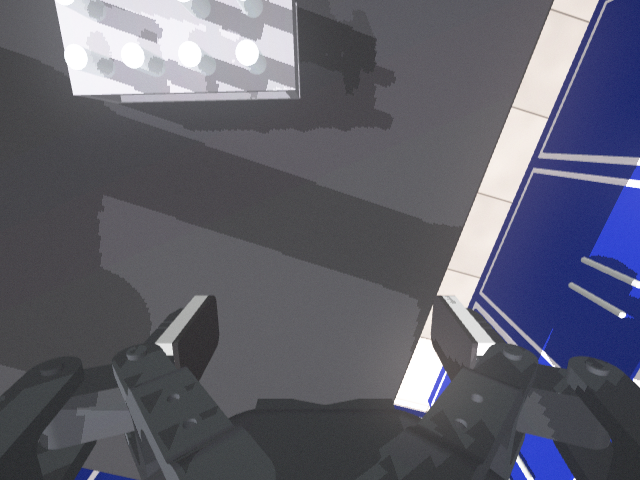

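The scene view shows the tray around (305,255), heap at (293,264), jar at (180,240), beaker at (448,205), and brown cubes behind the shield at (297,300) and (329,299), which are not wanted. The side view has the heap at (335,288) and the brown cubes at (375,262) and (380,285). Next I enlarge the side view.

Run:
```python
from plant import manip, viewer
import cv2
for n,(x,y,w,h) in {"side":(225,170,180,190),"scene":(225,205,170,100)}.items():
    p=cv2.imread(f"pics/{n}0.png")[y:y+h,x:x+w]
    s=min(800//w,600//h)
    cv2.imwrite(f"pics/{n}crop.png",cv2.resize(p,None,fx=s,fy=s,interpolation=cv2.INTER_CUBIC));print(s)
p=cv2.imread("pics/side0.png")[265:310,310:360]
cv2.imwrite("pics/heap.png",cv2.resize(p,None,fx=12,fy=12,interpolation=cv2.INTER_CUBIC))
```

```text
3
4
```

View pics/sidecrop.png

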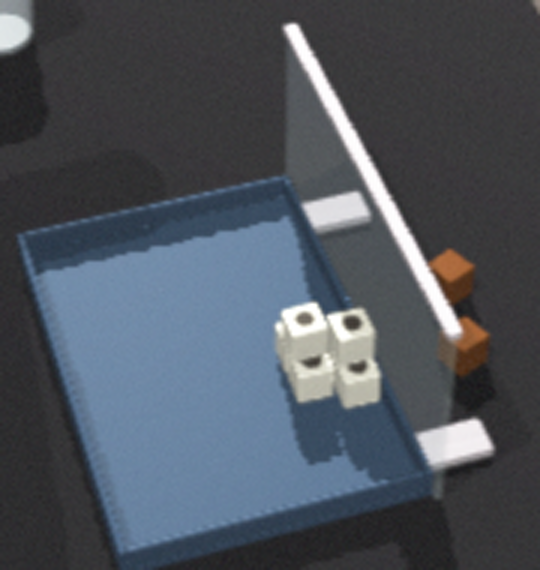

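View pics/heap.png

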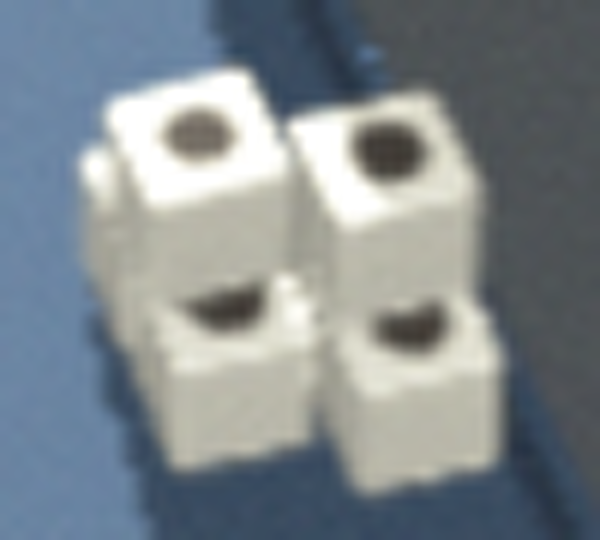

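View pics/scenecrop.png

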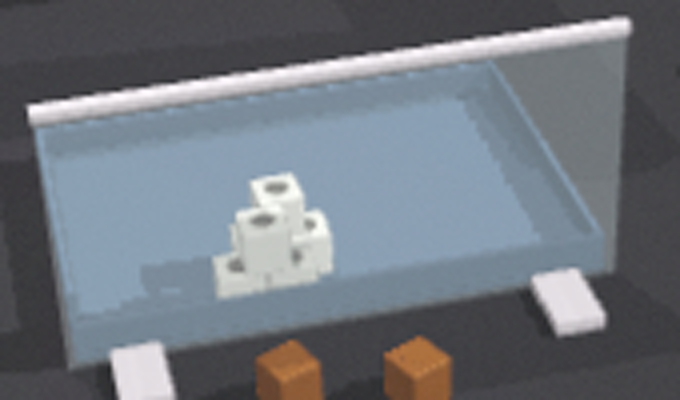

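```bash
cat > h.py <<'E'
import numpy as np
from plant import manip, viewer
def ray(f,uv,z):
    K,T=f["K"],f["pose"]; d=T[:3,:3]@np.linalg.solve(K,[uv[0],uv[1],1.]); o=T[:3,3]
    return o+d*(z-o[2])/d[2]
def proj(f,p):
    K,T=f["K"],f["pose"]; c=T[:3,:3].T@(np.asarray(p)-T[:3,3]); c=K@c; return c[:2]/c[2]
E
python3 - <<'E'
from h import *
f=viewer.grab_frame("side"); g=viewer.grab_frame("scene")
S=lambda u,v:(u/3+225-1/3,v/3+170-1/3); H=lambda u,v:(u/12+310-.46,v/12+265-.46); C=lambda u,v:(u/4+225-.4,v/4+205-.4)
for n,c in dict(FL=(22,237),FR=(290,178),NL=(122,552),NR=(430,475)).items(): print(n,ray(f,S(*c),.026).round(4))
print("fronttop",ray(f,H(200,132),.065).round(4),"scene",ray(g,C(275,188),.065).round(4))
print("backtop",ray(f,H(390,150),.065).round(4),ray(g,C(264,221),.065).round(4))
for n,l in dict(fronttop=[(105,100),(245,70),(290,175),(155,210)],backtop=[(290,125),(435,95),(483,185),(340,225)]).items():
    P=np.array([ray(f,H(*c),.065) for c in l]); print(n,P.round(4)[:,:2].tolist(),P.mean(0).round(4))
# lower near: base corners z=.005
print("nearfront bottom",[ray(f,H(*c),.005).round(4)[:2] for c in [(180,470),(310,440)]])
print("nearback bottom",[ray(f,H(*c),.005).round(4)[:2] for c in [(368,492),(500,460)]])
print("nearfront top",[ray(f,H(*c),.035).round(4)[:2] for c in [(165,352),(312,318)]])
print("nearback top",[ray(f,H(*c),.035).round(4)[:2] for c in [(352,375),(500,342)]])
print("scene bores: farfront, nearback", ray(g,C(308,224),.035).round(4), ray(g,C(236,265),.035).round(4))
print("scene base: ", [ray(g,C(*c),.005).round(4)[:2] for c in [(217,298),(268,288),(274,288),(328,272)]])
E
```

```text
FL [0.4363 0.1019 0.026 ]
FR [0.6612 0.1259 0.026 ]
NL [ 0.4701 -0.2191  0.026 ]
NR [ 0.6928 -0.1985  0.026 ]
fronttop [ 0.6307 -0.067   0.065 ] scene [ 0.6359 -0.0701  0.065 ]
backtop [ 0.6639 -0.0786  0.065 ] [ 0.67   -0.0799  0.065 ]
fronttop [[0.6152, -0.0554], [0.6422, -0.0533], [0.6445, -0.0809], [0.6184, -0.0843]] [ 0.6301 -0.0685  0.065 ]
backtop [[0.6473, -0.0687], [0.6753, -0.0668], [0.6785, -0.0907], [0.6506, -0.0949]] [ 0.6629 -0.0803  0.065 ]
nearfront bottom [array([ 0.621, -0.096]), array([ 0.6464, -0.0938])]
nearback bottom [array([ 0.6541, -0.1085]), array([ 0.6802, -0.106 ])]
nearfront top [array([ 0.6187, -0.0925]), array([ 0.6471, -0.09  ])]
nearback top [array([ 0.6511, -0.1052]), array([ 0.6798, -0.1029])]
scene bores: farfront, nearback [ 0.6343 -0.0512  0.035 ] [ 0.6695 -0.0985  0.035 ]
scene base:  [array([ 0.66  , -0.1114]), array([ 0.6553, -0.0797]), array([ 0.656, -0.076]), array([ 0.6453, -0.0412])]
```

```bash
cat >> h.py <<'E'
from scipy.spatial.transform import Rotation as Rot
def pose():
    s=manip.state(); w,x,y,z=s["tool_rot"]; return s["tool_pos"],Rot.from_quat([x,y,z,w])
def goal_R(yaw,tilt=0):
    # tool z (jaw) horizontal at heading yaw+90deg(tray y) ; tool x down tilted outward (tips towards +x') by tilt
    out=np.array([np.cos(yaw),np.sin(yaw),0]); up=np.array([0,0,1.])
    X=-up*np.cos(tilt)+out*np.sin(tilt); Z=np.array([-np.sin(yaw),np.cos(yaw),0])
    return X,Z
def plan(p,yaw,tilt=0,flip=None):
    """remaining turn (deg, tool axes) and shift (cm, in present tool axes and in final tool axes)"""
    p0,R=pose(); X,Z=goal_R(yaw,tilt)
    best=None
    for s in ((1,-1) if flip is None else (flip,)):
        M=np.column_stack([X,np.cross(s*Z,X),s*Z]); G=Rot.from_matrix(M)
        r=(R.inv()*G).as_rotvec(degrees=True)
        if best is None or np.linalg.norm(r)<np.linalg.norm(best[0]): best=(r,G,s)
    r,G,s=best; d=(np.asarray(p)-p0)*100
    print("turn",r.round(2),"shift now-axes",R.inv().apply(d).round(2),"final-axes",G.inv().apply(d).round(2),"flip",s)
E
python3 - <<'E'
from h import *
p,R=pose(); print(p,R.as_matrix().round(3))
g=viewer.grab_frame("scene"); f=viewer.grab_frame("side")
plan([.60,-.06,.25],.09)
# tray check in scene: project tray rim corners from estimate
c=np.array([.565,-.0474]); a=.105
ex=np.array([np.cos(a),np.sin(a)]); ey=np.array([-ex[1],ex[0]])
import cv2
for n,fr in (("side",f),("scene",g)):
    im=fr["pixels"].copy(); im=cv2.resize(im,None,fx=4,fy=4,interpolation=cv2.INTER_CUBIC)
    for z,hx,hy,col in ((.026,.115,.165,(0,0,255)),(.005,.110,.160,(0,255,255))):
        P=[proj(fr,[*(c+sx*hx*ex+sy*hy*ey),z]) for sx,sy in ((1,1),(1,-1),(-1,-1),(-1,1))]
        cv2.polylines(im,[((np.array(P)+.5)*4*16).astype(int)],True,col,1,cv2.LINE_AA,4)
    im=im[660:1240,880:1660] if n=="side" else im[800:1240,860:1640]
    cv2.imwrite(f"pics/tray_{n}.png",im)
E
```

```text
[ 0.17134802 -0.60074021  0.23071099] [[-0.     0.962  0.274]
 [ 0.001  0.274 -0.962]
 [-1.     0.    -0.001]]
turn [10.76 -0.03  0.  ] shift now-axes [ -1.88  56.05 -40.26] final-axes [ -1.9   47.55 -50.02] flip -1
```

View pics/tray_side.png

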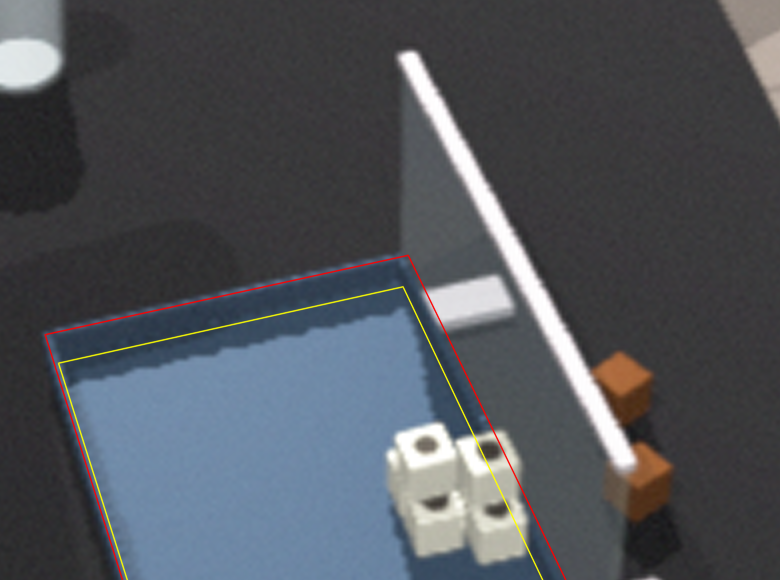

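View pics/tray_scene.png

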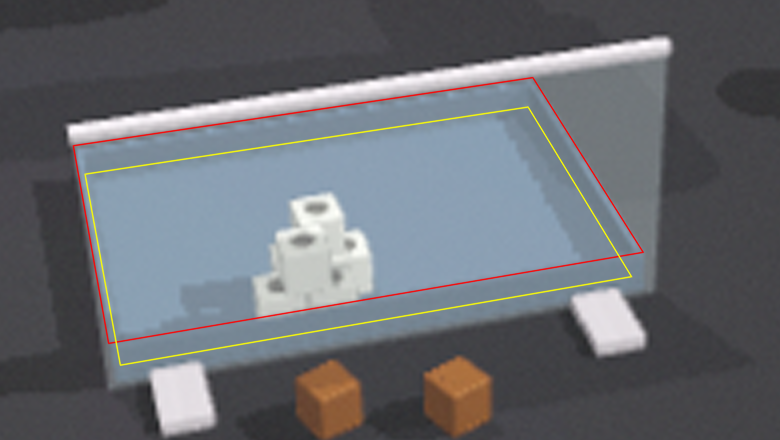

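The side fit is good. The scene view puts everything about 5 mm farther in x, so I'll settle it with the wrist camera above the tray.

```bash
r='{"fingers":1,"delta_pos":[-0.3,4.5,-3.9],"twist":[0,0,0]}'; python3 -m inch '[{"fingers":1,"delta_pos":[-0.3,4.5,-3.9],"twist":[0,0,0]},{"fingers":1,"delta_pos":[-0.3,4.5,-3.9],"twist":[0,0,0]},{"fingers":1,"delta_pos":[-0.3,4.5,-3.9],"twist":[0,0,0]},{"fingers":1,"delta_pos":[-0.3,4.5,-3.9],"twist":[0,0,0]},{"fingers":1,"delta_pos":[-0.3,4.5,-3.9],"twist":[0,0,0]}]'
python3 -m inch '[{"fingers":0.3,"delta_pos":[-0.3,4.5,-3.9],"twist":[0,0,0]},{"fingers":0.3,"delta_pos":[-0.3,4.5,-3.9],"twist":[0,0,0]},{"fingers":0.3,"delta_pos":[-0.3,4.5,-3.9],"twist":[0,0,0]},{"fingers":0.3,"delta_pos":[-0.3,4.5,-3.9],"twist":[0,0,0]},{"fingers":0.3,"delta_pos":[-0.3,4.5,-3.9],"twist":[0,0,0]}]'
python3 -c "
from h import *
plan([.53,-.05,.26],.09)"
```

```text
time: 0.98
tool_pos: [0.335, -0.3502, 0.2466]
tool_rot: [0.565, 0.426, 0.564, -0.426]
contact_force: [0.6, 0.5, -0.4]
gripper_width: 1.004
time: 1.6
tool_pos: [0.498, -0.1008, 0.2618]
tool_rot: [0.565, 0.426, 0.564, -0.426]
contact_force: [0.5, -1.4, -0.0]
gripper_width: 0.652
turn [10.77  0.04 -0.05] shift now-axes [ 0.18  4.47 -4.  ] final-axes [ 0.18  3.64 -4.77] flip -1
```

```bash
python3 -m inch '[{"fingers":0.3,"delta_pos":[0,4.3,-4.0],"twist":[0,0,0]},{"fingers":0.3,"delta_pos":[0,0,0],"twist":[5.4,0,0]},{"fingers":0.3,"delta_pos":[0,0,0],"twist":[5.4,0,0]},{"fingers":0.3,"delta_pos":[0,0,0],"twist":[0,0,0]}]'
python3 -c "
from h import *
import cv2
f=viewer.grab_frame('wrist'); cv2.imwrite('pics/w1.png',f['pixels']); np.savez('w1.npz',**f)
print(manip.state()['tool_pos'],manip.state()['gripper_width'], f['pose'].round(3))"
```

```text
time: 2.1
tool_pos: [0.5276, -0.0521, 0.2613]
tool_rot: [0.522, 0.477, 0.522, -0.477]
contact_force: [-0.5, -0.9, 0.7]
gripper_width: 0.651
[ 0.52755427 -0.05226973  0.26131451] 0.648970412845595 [[ 0.091 -0.96  -0.264  0.594]
 [-0.996 -0.087 -0.025 -0.045]
 [ 0.001  0.265 -0.964  0.404]
 [ 0.     0.     0.     1.   ]]
```

View pics/w1.png

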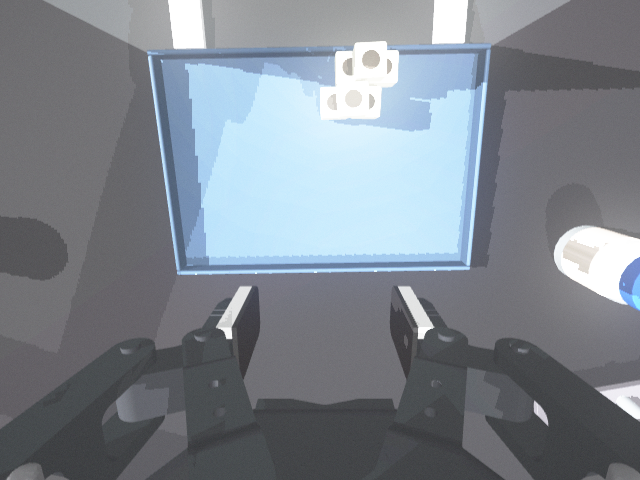

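The wrist view shows the tray rim corners near (149,52), (491,45), (470,269) and (180,273), with the heap at (360,80). Next I enlarge the heap.

Run:
```python
import cv2
p=cv2.imread("pics/w1.png")
cv2.imwrite("pics/w1heap.png",cv2.resize(p[35:130,300:420],None,fx=6,fy=6,interpolation=cv2.INTER_CUBIC))
```

```text
(no output)
```

View pics/w1heap.png

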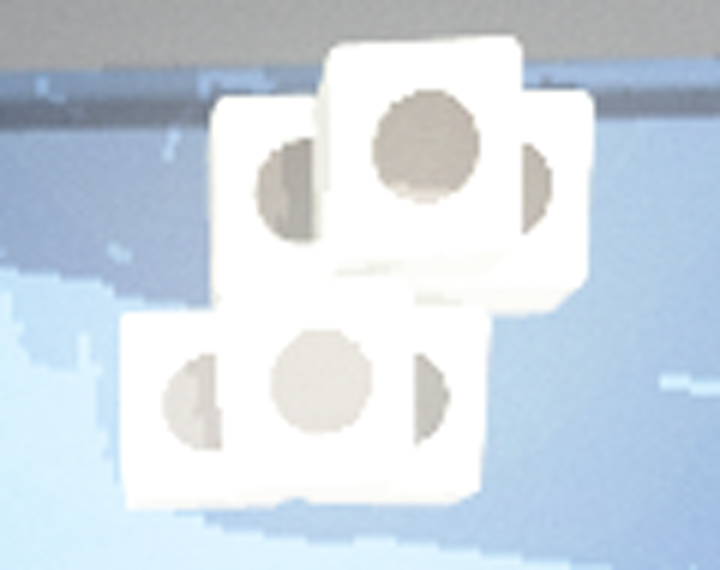

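```bash
cat >> h.py <<'E'
C0=np.array([.565,-.0474]); A0=.105
def tray(p,c=None,a=None):
    import numpy as np
    c=C0 if c is None else c; a=A0 if a is None else a
    ex=np.array([np.cos(a),np.sin(a)]); ey=np.array([-ex[1],ex[0]]); d=np.asarray(p)[:2]-c; return np.array([d@ex,d@ey])
def world(t):
    ex=np.array([np.cos(A0),np.sin(A0)]); ey=np.array([-ex[1],ex[0]]); return C0+t[0]*ex+t[1]*ey
E
python3 - <<'E'
from h import *
f=dict(np.load("w1.npz"))
R=[ray(f,c,.026) for c in ((149,52),(491,45),(470,269.5),(180,273.5))]
R=np.array(R); print(R.round(4)[:,:2].tolist()); c=R.mean(0)[:2]
e=(R[0]-R[1])+(R[3]-R[2]); a=np.arctan2(-e[0],e[1]); print("c",c,"yaw y-edges",a, "x-edges",[np.arctan2(*(R[i]-R[j])[[1,0]]) for i,j in ((0,3),(1,2))],"size",np.linalg.norm(R[0]-R[3]),np.linalg.norm(R[0]-R[1]))
H=lambda u,v:(u/6+300-.4,v/6+35-.4)
for n,q,z in (("FT",(321,381),.065),("BT",(427,146),.065),("FL",(211,401),.035),("FR",(404,398),.035),("BL",(304,190),.035),("BR",(505,187),.035)):
    P=ray(f,H(*q),z); print(n,P.round(4),tray(P,c,a).round(4))
E
```

```text
[[0.6615, 0.1295], [0.6972, -0.1954], [0.4714, -0.2205], [0.4372, 0.1035]]
c [ 0.56680155 -0.04573002] yaw y-edges 0.10733123899161233 x-edges [np.float64(0.11533703073975053), np.float64(0.11031175103118229)] size 0.22577582696846446 0.32687962818762256
FT [ 0.6336 -0.0672  0.065 ] [ 0.0641 -0.0285]
BT [ 0.6664 -0.0789  0.065 ] [ 0.0955 -0.0436]
FL [ 0.6325 -0.0518  0.035 ] [ 0.0647 -0.0131]
FR [ 0.6358 -0.0828  0.035 ] [ 0.0646 -0.0442]
BL [ 0.6648 -0.0634  0.035 ] [ 0.0956 -0.028 ]
BR [ 0.6681 -0.0948  0.035 ] [ 0.0955 -0.0596]
```

```bash
sed -i 's/^C0=.*/C0=np.array([.5668,-.0457]); A0=.108/' h.py; sed -i 's/^def plan(p,yaw,tilt=0,flip=None):/def plan(p,yaw=A0,tilt=np.radians(20),flip=None):/' h.py
python3 - <<'E'
s=open('h.py').read().replace('\nC0=np.array([.5668,-.0457]); A0=.108','').replace('import numpy as np\n','import numpy as np\nC0=np.array([.5668,-.0457]); A0=.108\n',1)
open('h.py','w').write(s)
E
python3 -c "
from h import *
plan([.6336,-.0672,.10])"
```

```text
turn [-0.97  0.17 20.  ] shift now-axes [16.13 10.42  2.45] final-axes [18.71  4.24  2.63] flip -1
```

```bash
python3 -m inch '[{"fingers":0,"delta_pos":[0,0,0],"twist":[-1,0,10]},{"fingers":0,"delta_pos":[0,0,0],"twist":[0,0,10]},{"fingers":0,"delta_pos":[6.1,1.4,0.8],"twist":[0,0,0]},{"fingers":0,"delta_pos":[6.1,1.4,0.8],"twist":[0,0,0]},{"fingers":0,"delta_pos":[6.1,1.4,0.9],"twist":[0,0,0]}]'
python3 -c "
from h import *
plan([.6336,-.0672,.041])"
```

```text
time: 2.78
tool_pos: [0.6318, -0.0671, 0.1053]
tool_rot: [0.602, 0.556, 0.435, -0.374]
contact_force: [1.0, -0.5, 1.6]
gripper_width: 0.501
turn [ 0.03  0.19 -0.15] shift now-axes [ 6.09 -2.05  0.01] final-axes [ 6.1  -2.03  0.03] flip -1
```

```bash
python3 -m inch '[{"fingers":0,"delta_pos":[3.1,-0.9,0],"twist":[0,0,0]},{"fingers":0,"delta_pos":[3.0,-0.9,0],"twist":[0,0,0]},{"fingers":0,"delta_pos":[0,0,0],"twist":[0,0,0]}]'
python3 -c "
from h import *
plan([.6356,-.0672,.041])
import cv2
f=viewer.grab_frame('wrist'); cv2.imwrite('pics/w2.png',f['pixels'])"
```

```text
time: 3.15
tool_pos: [0.6328, -0.066, 0.0391]
tool_rot: [0.599, 0.556, 0.437, -0.375]
contact_force: [0.5, -0.1, 0.5]
gripper_width: 0.501
turn [-0.05  0.02  0.28] shift now-axes [-0.09  0.32  0.15] final-axes [-0.09  0.32  0.15] flip -1
```

View pics/w2.png

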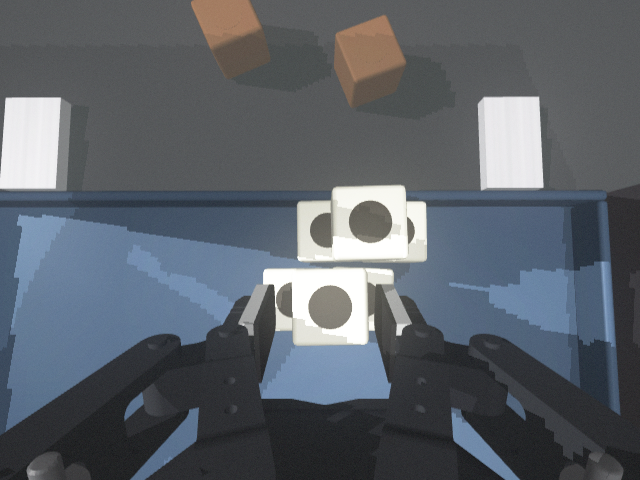

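The fingers straddle the front top piece, bore at (330,306), with the pads at its sides. I close on it and lift.

```bash
python3 -m inch '[{"fingers":0,"delta_pos":[-0.1,0.3,0.1],"twist":[0,0,0]},{"fingers":-1,"delta_pos":[0,0,0],"twist":[0,0,0]},{"fingers":-1,"delta_pos":[0,0,0],"twist":[0,0,0]},{"fingers":-1,"delta_pos":[0,0,0],"twist":[0,0,0]}]'
python3 -c "
from h import *
w=world([-.05,.095]);print(w)
plan([*w,.012])"
```

```text
time: 3.7
tool_pos: [0.6391, -0.0674, 0.0468]
tool_rot: [0.602, 0.557, 0.434, -0.373]
contact_force: [-1.2, 0.8, 6.0]
gripper_width: 0.32
[0.50685125 0.04335699]
turn [-0.01  0.21 -0.26] shift now-axes [ -0.92 -12.42 -12.43] final-axes [ -0.82 -12.42 -12.43] flip -1
```

```bash
python3 -m inch '[{"fingers":-1,"delta_pos":[-2.5,1,0],"twist":[0,0,0]},{"fingers":-1,"delta_pos":[0,0,0],"twist":[0,0,0]}]'
python3 -c "
from h import *
w=world([-.05,.095]);print(w)
plan([*w,.012])
import cv2
f=viewer.grab_frame('wrist'); cv2.imwrite('pics/w3.png',f['pixels'])
f=viewer.grab_frame('side'); cv2.imwrite('pics/s3.png',cv2.resize(f['pixels'][170:360,225:425],None,fx=3,fy=3))"
```

```text
time: 3.95
tool_pos: [0.6398, -0.0671, 0.0737]
tool_rot: [0.602, 0.557, 0.434, -0.373]
contact_force: [0.2, 0.2, -0.9]
gripper_width: 0.315
[0.50685125 0.04335699]
turn [ 0.    0.21 -0.28] shift now-axes [  1.57 -13.42 -12.42] final-axes [  1.68 -13.41 -12.42] flip -1
```

View pics/w3.png

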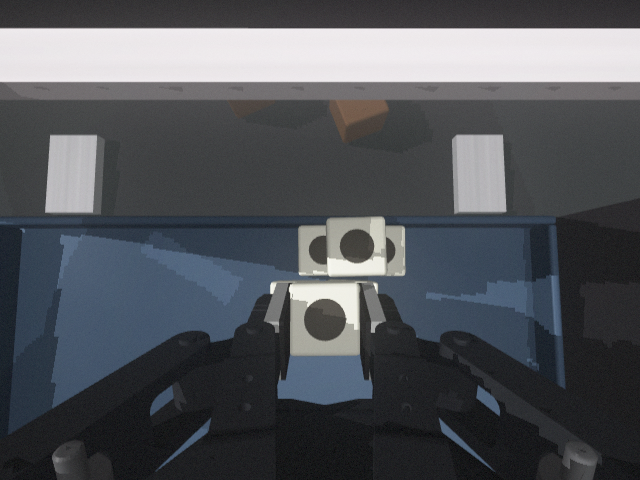

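View pics/s3.png

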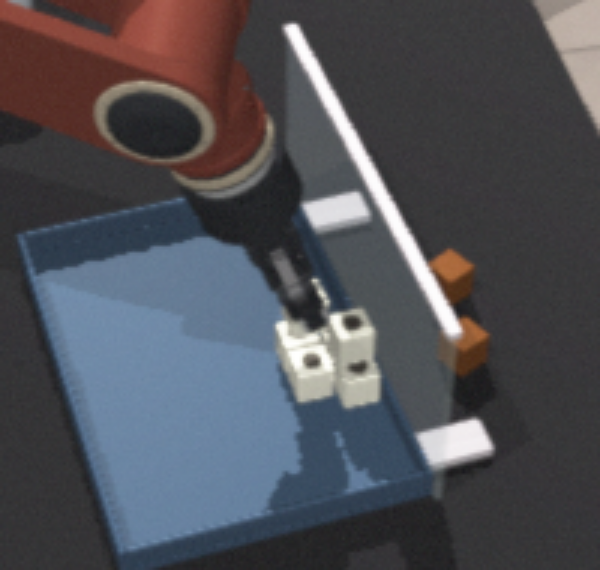

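```bash
python3 -c "
from h import *
f=viewer.grab_frame('wrist')
d=f['range_z']; T=f['pose']; K=f['K']
for u,v in ((310,350),(345,350),(345,288),(300,290),(325,320),(356,245)):
    z=np.median(d[v-1:v+2,u-1:u+2]); p=T[:3,:3]@(np.linalg.solve(K,[u,v,1.])*z)+T[:3,3]; print((u,v),p.round(4))
print(pose()[0])
"
```

```text
(310, 350) [ 0.6207 -0.062   0.0893]
(345, 350) [ 0.622  -0.0753  0.089 ]
(345, 288) [ 0.6453 -0.0729  0.0893]
(300, 290) [ 0.6426 -0.0557  0.089 ]
(325, 320) [ 0.6324 -0.0665  0.089 ]
(356, 245) [ 0.664  -0.0774  0.065 ]
[ 0.6372282  -0.06644518  0.06967448]
```

```bash
python3 -c "
from h import *
w=world([-.045,.095])
plan([*w,.06]); plan([*w,.017])"
```

```text
turn [-0.05  0.07  0.09] shift now-axes [ -2.95 -10.94 -12.31] final-axes [ -2.95 -10.93 -12.32] flip -1
turn [-0.05  0.07  0.09] shift now-axes [  1.1  -12.41 -12.31] final-axes [  1.09 -12.4  -12.32] flip -1
```

```bash
python3 -m inch '[{"fingers":-1,"delta_pos":[-1,-3.6,-4.1],"twist":[0,0,0]},{"fingers":-1,"delta_pos":[-1,-3.7,-4.1],"twist":[0,0,0]},{"fingers":-1,"delta_pos":[-1,-3.6,-4.1],"twist":[0,0,0]},{"fingers":-1,"delta_pos":[2.0,-0.7,0],"twist":[0,0,0]},{"fingers":-1,"delta_pos":[0,0,0],"twist":[0,0,0]}]'
python3 -c "
from h import *
w=world([-.045,.095])
plan([*w,.017])
plan([*w,.017])"
```

```text
time: 4.72
tool_pos: [0.5104, 0.0443, 0.0373]
tool_rot: [0.599, 0.555, 0.438, -0.376]
contact_force: [-0.5, 1.4, -1.0]
gripper_width: 0.311
turn [-0.02  0.03  0.31] shift now-axes [ 1.96 -0.55  0.05] final-axes [ 1.96 -0.56  0.05] flip -1
turn [-0.02  0.03  0.31] shift now-axes [ 1.96 -0.55  0.05] final-axes [ 1.96 -0.56  0.05] flip -1
```

```bash
python3 -m inch '[{"fingers":-1,"delta_pos":[1.9,-0.6,0.1],"twist":[0,0,0]},{"fingers":-1,"delta_pos":[0,0,0],"twist":[0,0,0]}]'
python3 -c "
from h import *
print(pose()[0])
f=viewer.grab_frame('wrist')
d=f['range_z']; T=f['pose']; K=f['K']
for u,v in ((310,345),(345,345),(345,292),(300,292),(325,320)):
    z=np.median(d[v-1:v+2,u-1:u+2]); p=T[:3,:3]@(np.linalg.solve(K,[u,v,1.])*z)+T[:3,3]; print((u,v),p.round(4))
"
```

```text
time: 4.97
tool_pos: [0.5131, 0.0424, 0.0189]
tool_rot: [0.599, 0.556, 0.437, -0.376]
contact_force: [-0.5, -0.7, -1.6]
gripper_width: 0.315
[0.51311376 0.04238024 0.01885778]
(310, 345) [0.4978 0.0471 0.0373]
(345, 345) [0.4993 0.0339 0.0375]
(345, 292) [0.5191 0.0359 0.0369]
(300, 292) [0.5173 0.0532 0.0369]
(325, 320) [0.5078 0.0425 0.0379]
```

```bash
python3 -m inch '[{"fingers":-1,"delta_pos":[0.2,-0.1,0],"twist":[0,0,0]},{"fingers":0,"delta_pos":[0,0,0],"twist":[0,0,0]},{"fingers":0,"delta_pos":[0,0,0],"twist":[0,0,0]},{"fingers":0,"delta_pos":[-4,0,0],"twist":[0,0,0]},{"fingers":0,"delta_pos":[-4,0,0],"twist":[0,0,0]}]'
python3 -c "
from h import *
plan([.648,-.0745,.095])
plan([.6684,-.0789,.042])
import cv2
f=viewer.grab_frame('side'); cv2.imwrite('pics/s4.png',cv2.resize(f['pixels'][170:360,225:425],None,fx=3,fy=3))
"
```

```text
time: 5.65
tool_pos: [0.486, 0.0399, 0.0939]
tool_rot: [0.6, 0.556, 0.436, -0.375]
contact_force: [0.1, -0.7, 0.3]
gripper_width: 0.499
turn [-0.05  0.09  0.07] shift now-axes [ 4.98 14.03 13.1 ] final-axes [ 4.98 14.02 13.12] flip -1
turn [-0.05  0.09  0.07] shift now-axes [10.64 14.09 13.75] final-axes [10.64 14.06 13.78] flip -1
```

View pics/s4.png

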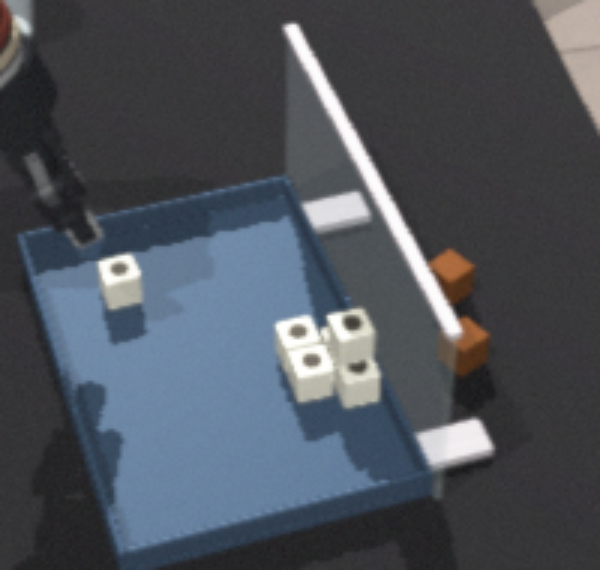

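```bash
python3 -m inch '[{"fingers":0,"delta_pos":[1.2,3.5,3.3],"twist":[0,0,0]},{"fingers":0,"delta_pos":[1.2,3.5,3.3],"twist":[0,0,0]},{"fingers":0,"delta_pos":[1.2,3.5,3.3],"twist":[0,0,0]},{"fingers":0,"delta_pos":[1.2,3.5,3.3],"twist":[0,0,8]},{"fingers":0,"delta_pos":[0,0,0],"twist":[0,0,0]}]'
python3 -c "
from h import *
plan([.6684,-.0787,.045],tilt=np.radians(28))
f=viewer.grab_frame('wrist')
import cv2
cv2.imwrite('pics/w5.png',f['pixels']); np.savez('w5.npz',**f)
plan([.6684,-.0787,.045],tilt=np.radians(28))
"
```

```text
time: 6.32
tool_pos: [0.6483, -0.0777, 0.0956]
tool_rot: [0.624, 0.586, 0.395, -0.333]
contact_force: [-0.2, 0.1, -0.2]
gripper_width: 0.5
turn [-0.18  0.18  0.03] shift now-axes [ 5.4  -0.62  0.3 ] final-axes [ 5.4  -0.62  0.32] flip -1
turn [-0.12  0.12  0.09] shift now-axes [ 5.43 -0.57  0.44] final-axes [ 5.43 -0.58  0.45] flip -1
```

View pics/w5.png

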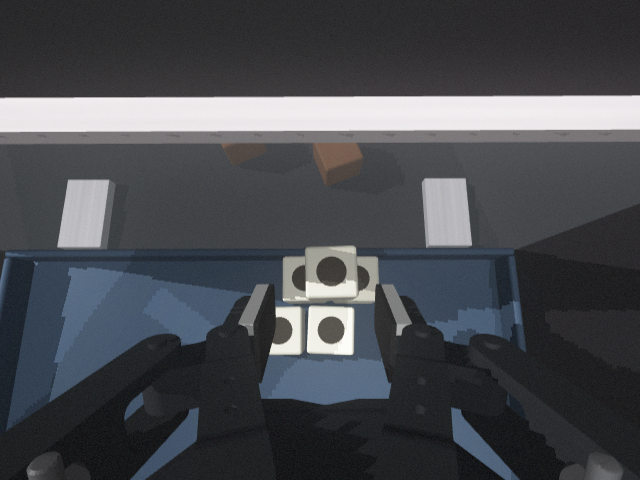

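```bash
python3 -m inch '[{"fingers":0,"delta_pos":[0,-0.6,0.4],"twist":[0,0,0]},{"fingers":0,"delta_pos":[2.7,0,0],"twist":[0,0,0]},{"fingers":0,"delta_pos":[2.6,0,0],"twist":[0,0,0]},{"fingers":0,"delta_pos":[0,0,0],"twist":[0,0,0]}]'
python3 -c "
from h import *
plan([.6684,-.0787,.045],tilt=np.radians(28))
f=viewer.grab_frame('wrist')
import cv2
cv2.imwrite('pics/w6.png',f['pixels'])
"
```

```text
time: 6.88
tool_pos: [0.6659, -0.0762, 0.0444]
tool_rot: [0.624, 0.585, 0.398, -0.332]
contact_force: [-0.1, -0.5, 0.0]
gripper_width: 0.499
turn [ 0.01 -0.02  0.24] shift now-axes [0.05 0.22 0.27] final-axes [0.05 0.22 0.27] flip -1
```

View pics/w6.png

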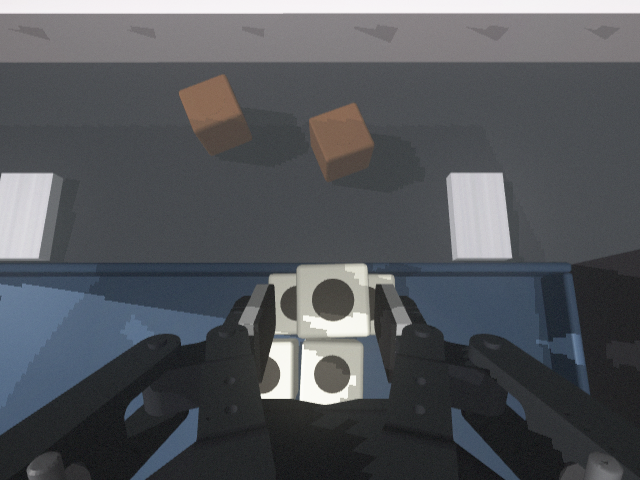

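The pads straddle the back top piece, bore at (333,300), slightly left of centre. I nudge 2.5 mm and close.

```bash
python3 -m inch '[{"fingers":0,"delta_pos":[-0.1,0.1,0.25],"twist":[0,0,0]},{"fingers":-1,"delta_pos":[0,0,0],"twist":[0,0,0]},{"fingers":-1,"delta_pos":[0,0,0],"twist":[0,0,0]},{"fingers":-1,"delta_pos":[-0.3,0,0],"twist":[0,0,0]},{"fingers":-1,"delta_pos":[-3,0,0],"twist":[0,0,0]}]'
python3 -m inch '[{"fingers":-1,"delta_pos":[-1,-2,0],"twist":[0,0,0]},{"fingers":-1,"delta_pos":[0,0,0],"twist":[0,0,0]}]'
cat >> h.py <<'E'
def held(name=None):
    f=viewer.grab_frame('wrist'); d=f['range_z']; T=f['pose']; K=f['K']
    if name:
        import cv2; cv2.imwrite(name,f['pixels'])
    u,v=np.meshgrid(np.arange(640),np.arange(480)); 
    c=np.linalg.solve(K,np.stack([u.ravel(),v.ravel(),np.ones(u.size)]))*d.ravel(); P=(T[:3,:3]@c).T+T[:3,3]
    return f,P.reshape(480,640,3)
E
python3 -c "
from h import *
f,P=held('pics/w7.png'); 
for v in (270,290,310,330,350): print([P[v,u].round(4).tolist() for u in (300,325,345)])
print(pose()[0])"
```

```text
time: 7.55
tool_pos: [0.6508, -0.0809, 0.0744]
tool_rot: [0.624, 0.585, 0.398, -0.333]
contact_force: [0.0, -0.8, -0.0]
gripper_width: 0.314
time: 7.8
tool_pos: [0.6292, -0.0838, 0.0757]
tool_rot: [0.625, 0.585, 0.396, -0.332]
contact_force: [-0.6, -0.0, -0.8]
gripper_width: 0.308
[[0.6504, -0.0652, 0.0076], [0.6484, -0.0813, 0.0347], [0.6498, -0.0925, 0.0337]]
[[0.6319, -0.0729, 0.0905], [0.6329, -0.0828, 0.0908], [0.6339, -0.0908, 0.0894]]
[[0.6241, -0.0738, 0.0898], [0.6252, -0.0836, 0.0908], [0.626, -0.0914, 0.091]]
[[0.6166, -0.0748, 0.0908], [0.6176, -0.0844, 0.0907], [0.6184, -0.0921, 0.0909]]
[[0.6019, -0.071, 0.005], [0.6035, -0.0862, 0.0051], [0.6049, -0.0983, 0.0058]]
[ 0.62995623 -0.08389182  0.07590799]
```

View pics/w7.png

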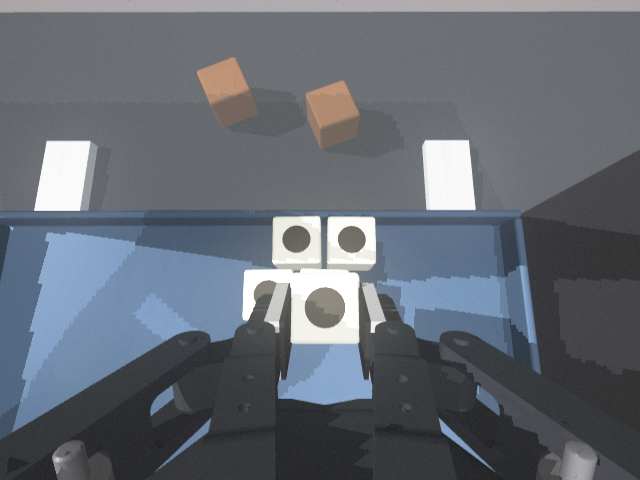

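```bash
python3 -c "
from h import *
f=viewer.grab_frame('side'); print('jar',ray(f,(289,386),.11), ray(f,(289,415),0))
w=world([-.0465,-.095]);print(w); t=np.radians(28)
plan([*w,.055],tilt=t); plan([*w,.021],tilt=t)"
```

```text
jar [ 0.49761308 -0.35882322  0.11      ] [ 0.49495965 -0.35202425  0.        ]
[ 0.53081099 -0.14515874]
turn [-0.05  0.1   0.04] shift now-axes [ -3.08 -10.32   5.03] final-axes [ -3.1  -10.32   5.01] flip -1
turn [-0.05  0.1   0.04] shift now-axes [ -0.08 -11.92   5.02] final-axes [ -0.1  -11.92   5.01] flip -1
```

```bash
python3 -m inch '[{"fingers":-1,"delta_pos":[-1.6,-5.1,2.5],"twist":[0,0,0]},{"fingers":-1,"delta_pos":[-1.5,-5.2,2.5],"twist":[0,0,0]},{"fingers":-1,"delta_pos":[2.3,-1.3,0],"twist":[0,0,0]},{"fingers":-1,"delta_pos":[0,0,0],"twist":[0,0,0]}]'
python3 -c "
from h import *
w=world([-.0465,-.095]);t=np.radians(28)
f,P=held()
print([P[307,u].round(4).tolist() for u in (300,325,345)])
plan([*w,.021],tilt=t)"
```

```text
time: 8.4
tool_pos: [0.5288, -0.1445, 0.0268]
tool_rot: [0.623, 0.586, 0.397, -0.333]
contact_force: [0.2, 0.3, -1.3]
gripper_width: 0.312
[[0.5249, -0.1345, 0.0421], [0.5259, -0.1443, 0.0424], [0.5268, -0.152, 0.0421]]
turn [-0.08  0.04  0.1 ] shift now-axes [ 0.68 -0.3   0.04] final-axes [ 0.68 -0.3   0.04] flip -1
```

```bash
python3 -m inch '[{"fingers":-1,"delta_pos":[0.65,-0.3,0],"twist":[0,0,0]},{"fingers":0,"delta_pos":[0,0,0],"twist":[0,0,0]},{"fingers":0,"delta_pos":[0,0,0],"twist":[0,0,0]},{"fingers":0.4,"delta_pos":[-4,0,0],"twist":[0,0,-4]},{"fingers":0.8,"delta_pos":[-4,0,0],"twist":[0,0,-4]}]'
python3 -c "
from h import *
P=np.load('w5.npz')
plan([.600,-.063,.09]); 
f=viewer.grab_frame('side')
import cv2; cv2.imwrite('pics/s8.png',cv2.resize(f['pixels'][170:360,225:425],None,fx=3,fy=3))
f,P=held('pics/w8.png')"
```

```text
time: 9.07
tool_pos: [0.4951, -0.1485, 0.0946]
tool_rot: [0.6, 0.556, 0.436, -0.375]
contact_force: [1.2, -0.1, 1.0]
gripper_width: 0.886
turn [-0.07  0.1   0.19] shift now-axes [ 4.27 10.51 -7.39] final-axes [ 4.31 10.5  -7.37] flip -1
```

View pics/s8.png

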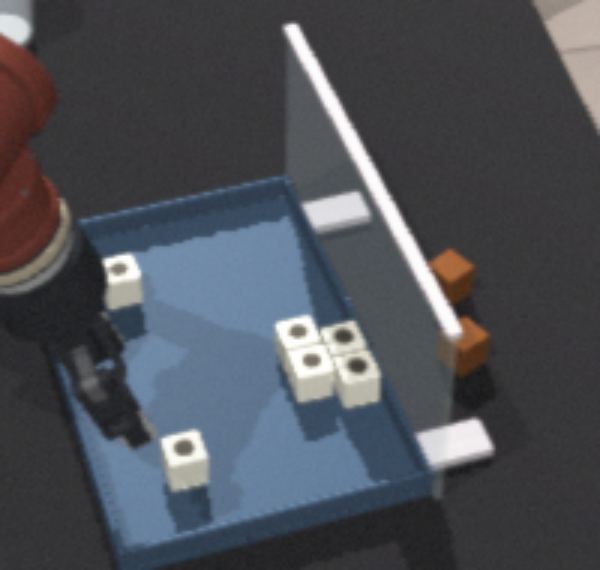

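View pics/w8.png

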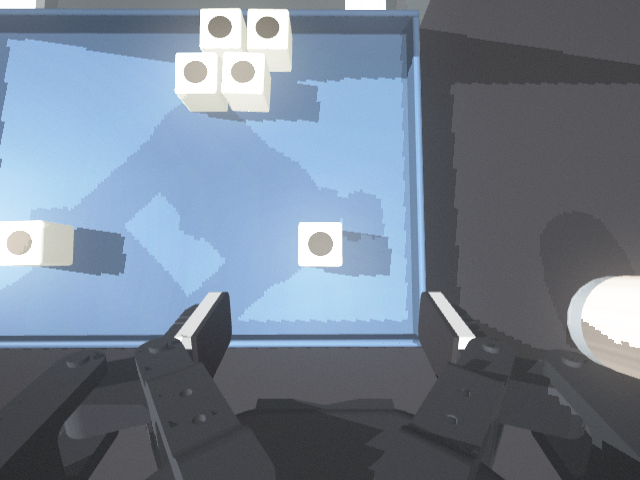

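```bash
python3 -m inch '[{"fingers":0.8,"delta_pos":[1.1,4.7,-2.5],"twist":[0,0,0]},{"fingers":0.8,"delta_pos":[1.1,4.7,-2.5],"twist":[0,0,0]},{"fingers":0.8,"delta_pos":[1.1,4.7,-2.5],"twist":[0,0,0]},{"fingers":0.8,"delta_pos":[0,0,0],"twist":[0,0,0]}]'
python3 -c "
from h import *
plan([.635,-.0673,.05])
plan([.635,-.0673,.014]); held('pics/w9.png')"
```

```text
time: 9.68
tool_pos: [0.6335, -0.0566, 0.1115]
tool_rot: [0.601, 0.556, 0.436, -0.373]
contact_force: [-0.3, -0.4, -0.6]
gripper_width: 0.903
turn [ 0.17  0.03 -0.09] shift now-axes [ 5.78 -2.08  1.07] final-axes [ 5.79 -2.07  1.08] flip -1
turn [ 0.17  0.03 -0.09] shift now-axes [ 9.16 -3.32  1.07] final-axes [ 9.17 -3.3   1.08] flip -1
```

View pics/w9.png

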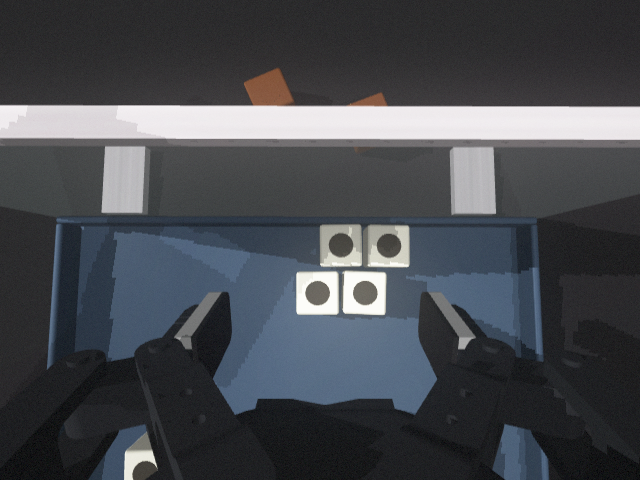

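```bash
python3 -m inch '[{"fingers":0.8,"delta_pos":[2.9,-1.0,0.5],"twist":[0,0,0]},{"fingers":0.8,"delta_pos":[2.9,-1.1,0.5],"twist":[0,0,0]},{"fingers":0.8,"delta_pos":[0,0,0],"twist":[0,0,0]}]'
python3 -c "
from h import *
plan([.635,-.0673,.014]); f,P=held('pics/w10.png'); plan([.635,-.0673,.014])
"
```

```text
time: 10.1
tool_pos: [0.6285, -0.0689, 0.0453]
tool_rot: [0.598, 0.556, 0.438, -0.376]
contact_force: [0.0, 0.9, 0.2]
gripper_width: 0.897
turn [-0.18 -0.02  0.41] shift now-axes [ 3.17 -0.42 -0.08] final-axes [ 3.17 -0.45 -0.09] flip -1
turn [-0.14  0.05  0.18] shift now-axes [ 3.34 -0.69 -0.13] final-axes [ 3.34 -0.7  -0.13] flip -1
```

View pics/w10.png

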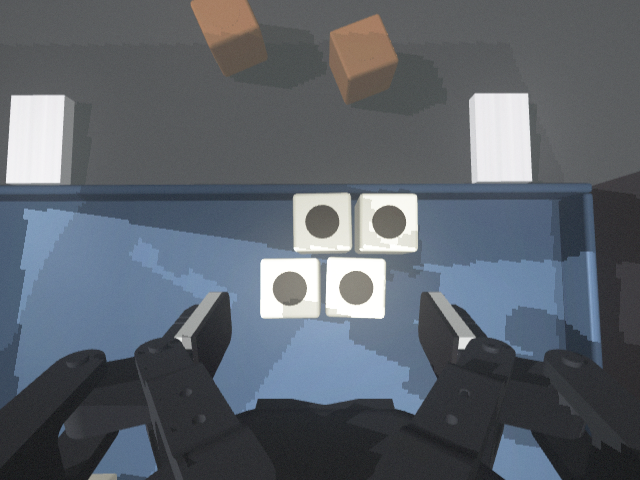

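```bash
python3 -m inch '[{"fingers":0.8,"delta_pos":[1.6,-0.3,0],"twist":[0,0,0]},{"fingers":0.8,"delta_pos":[1.5,-0.3,0],"twist":[0,0,0]},{"fingers":0.8,"delta_pos":[0,0,0],"twist":[0,0,0]}]'
python3 -c "
from h import *
plan([.635,-.0673,.014]); f,P=held('pics/w11.png'); plan([.635,-.0673,.014])
"
```

```text
time: 10.52
tool_pos: [0.636, -0.0679, 0.0163]
tool_rot: [0.6, 0.556, 0.437, -0.375]
contact_force: [-0.1, -0.4, 0.9]
gripper_width: 0.903
turn [-0.05  0.04  0.17] shift now-axes [ 0.19 -0.17 -0.07] final-axes [ 0.19 -0.17 -0.07] flip -1
turn [-0.04  0.07  0.09] shift now-axes [ 0.26 -0.26 -0.09] final-axes [ 0.26 -0.26 -0.09] flip -1
```

View pics/w11.png

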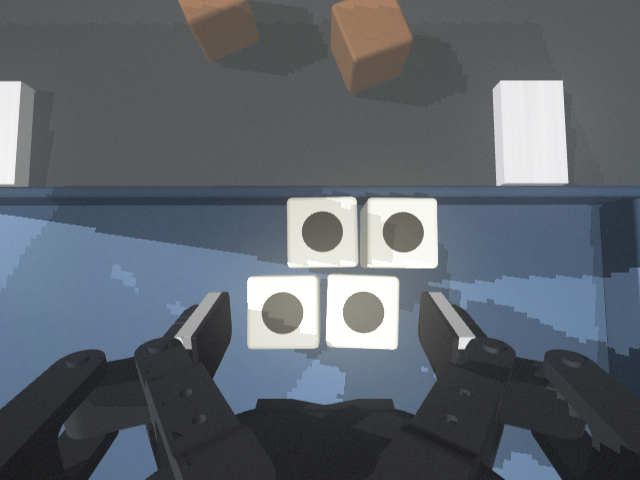

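```bash
python3 -m inch '[{"fingers":0.8,"delta_pos":[0.5,-0.1,0],"twist":[0,0,0]},{"fingers":-1,"delta_pos":[0,0,0],"twist":[0,0,0]},{"fingers":-1,"delta_pos":[0,0,0],"twist":[0,0,0]},{"fingers":-1,"delta_pos":[0,0,0],"twist":[0,0,0]}]'
python3 -c "
from h import *
f,P=held('pics/w12.png'); print(pose()[0])
for v in (290,310,330): print([P[v,u].round(4).tolist() for u in (280,300,345,370)])
"
```

```text
time: 11.08
tool_pos: [0.6383, -0.0683, 0.0138]
tool_rot: [0.601, 0.556, 0.435, -0.374]
contact_force: [-0.6, 0.8, 1.3]
gripper_width: 0.645
[ 0.6383413  -0.06838525  0.01381801]
[[0.6425, -0.0501, 0.0346], [0.6434, -0.0577, 0.0356], [0.6452, -0.0745, 0.036], [0.6462, -0.0839, 0.0355]]
[[0.6352, -0.0511, 0.0357], [0.636, -0.0585, 0.0357], [0.6378, -0.0753, 0.0356], [0.6388, -0.0845, 0.0358]]
[[0.6281, -0.0521, 0.0365], [0.6288, -0.0594, 0.0362], [0.6303, -0.0761, 0.0346], [0.6315, -0.0852, 0.036]]
```

View pics/w12.png

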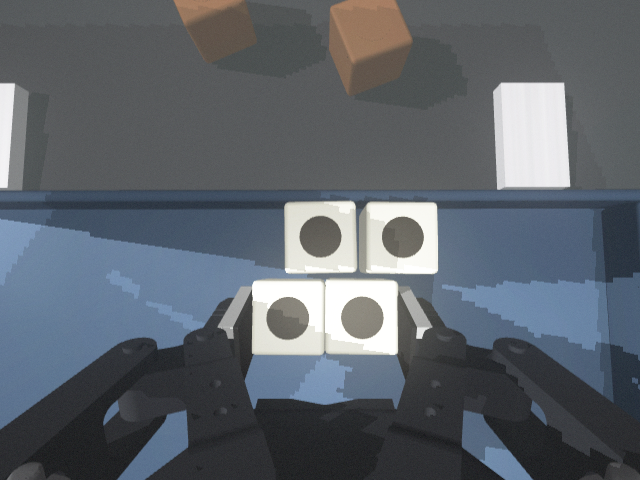

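```bash
python3 -m inch '[{"fingers":-1,"delta_pos":[-0.5,0.2,0],"twist":[0,0,0]},{"fingers":-1,"delta_pos":[-1.3,-3.6,-0.5],"twist":[0,0,0]},{"fingers":-1,"delta_pos":[-1.3,-3.6,-0.5],"twist":[0,0,0]},{"fingers":-1,"delta_pos":[-1.3,-3.6,-0.5],"twist":[0,0,0]},{"fingers":-1,"delta_pos":[0,0,0],"twist":[0,0,0]}]'
python3 -c "
from h import *
f,P=held('pics/w13.png'); print(pose()[0])
for v in (290,310,330): print([P[v,u].round(4).tolist() for u in (280,300,345,370)])
"
```

```text
time: 11.75
tool_pos: [0.5186, -0.0646, 0.0162]
tool_rot: [0.599, 0.556, 0.437, -0.375]
contact_force: [-0.8, -0.5, -1.2]
gripper_width: 0.643
[ 0.52087558 -0.06527016  0.01759001]
[[0.5229, -0.0465, 0.0374], [0.5238, -0.054, 0.0379], [0.5257, -0.0707, 0.0393], [0.5266, -0.08, 0.0389]]
[[0.5156, -0.0474, 0.0381], [0.5163, -0.0548, 0.0375], [0.5182, -0.0716, 0.0381], [0.5191, -0.081, 0.0374]]
[[0.5083, -0.0483, 0.038], [0.5091, -0.0557, 0.0382], [0.5108, -0.0723, 0.0376], [0.5119, -0.0815, 0.0384]]
```

View pics/w13.png

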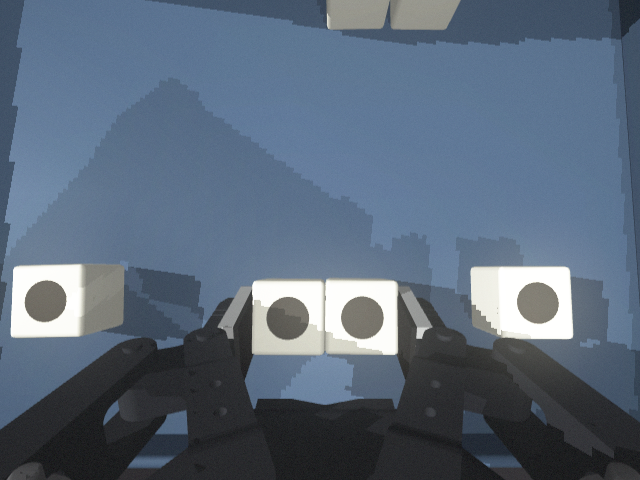

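```bash
python3 -m inch '[{"fingers":-1,"delta_pos":[0.3,-0.1,0],"twist":[0,0,0]},{"fingers":0.8,"delta_pos":[0,0,0],"twist":[0,0,0]},{"fingers":0.8,"delta_pos":[0,0,0],"twist":[0,0,0]},{"fingers":0.8,"delta_pos":[-3.5,1,0],"twist":[0,0,0]},{"fingers":0.8,"delta_pos":[-3.5,1,0],"twist":[0,0,5]}]'
python3 -c "
from h import *
t=np.radians(30)
plan([.645,-.077,.08],tilt=t)
f=viewer.grab_frame('side')
import cv2; cv2.imwrite('pics/s14.png',cv2.resize(f['pixels'][170:360,225:425],None,fx=3,fy=3))
"
```

```text
time: 12.42
tool_pos: [0.519, -0.0662, 0.09]
tool_rot: [0.617, 0.575, 0.41, -0.347]
contact_force: [0.5, -0.9, 0.8]
gripper_width: 0.899
turn [0.04 0.12 4.8 ] shift now-axes [ 6.19 10.81  2.43] final-axes [ 7.07 10.25  2.44] flip -1
```

View pics/s14.png

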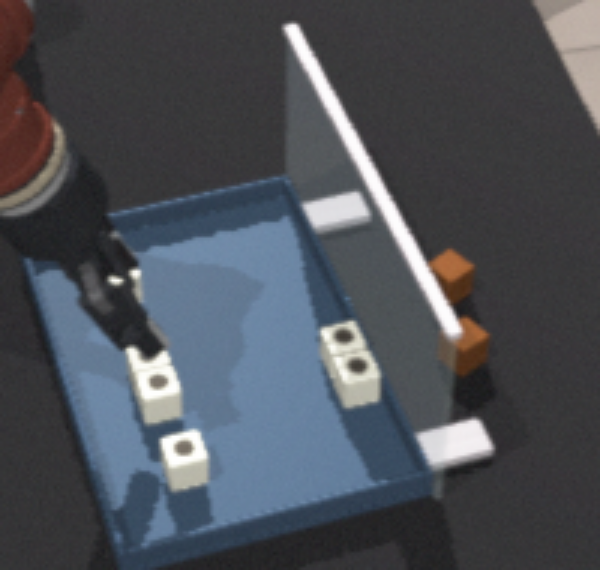

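```bash
python3 -m inch '[{"fingers":0.8,"delta_pos":[0,0,0],"twist":[0,0,4.8]},{"fingers":0.8,"delta_pos":[2.2,3.3,0.8],"twist":[0,0,0]},{"fingers":0.8,"delta_pos":[2.2,3.3,0.8],"twist":[0,0,0]},{"fingers":0.8,"delta_pos":[2.2,3.3,0.8],"twist":[0,0,0]},{"fingers":0.8,"delta_pos":[0,0,0],"twist":[0,0,0]}]'
python3 -c "
from h import *
t=np.radians(30)
f,P=held('pics/w15.png')
plan([.6675,-.0792,.015],tilt=t)
"
```

```text
time: 13.1
tool_pos: [0.6402, -0.0776, 0.0797]
tool_rot: [0.63, 0.591, 0.386, -0.322]
contact_force: [-0.2, 0.2, -0.6]
gripper_width: 0.9
turn [-0.    0.08  0.26] shift now-axes [ 6.99 -0.72  0.5 ] final-axes [ 6.99 -0.75  0.51] flip -1
```

View pics/w15.png

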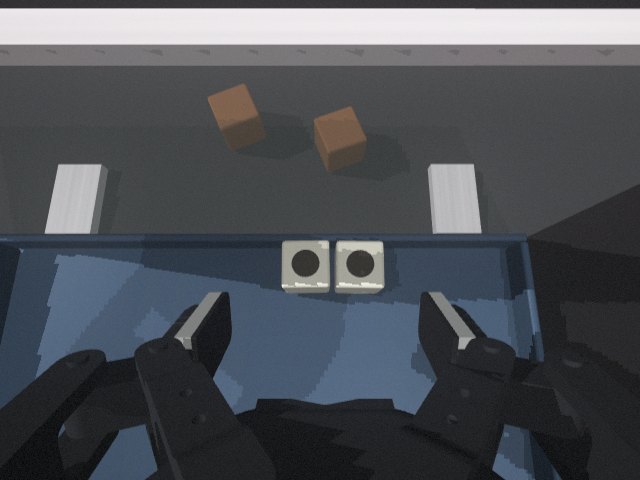

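```bash
python3 -m inch '[{"fingers":0.8,"delta_pos":[2.5,-0.4,0.5],"twist":[0,0,0]},{"fingers":0.8,"delta_pos":[2.2,-0.2,0],"twist":[0,0,0]},{"fingers":0.8,"delta_pos":[0,0,0],"twist":[0,0,0]}]'
python3 -c "
from h import *
t=np.radians(30)
f,P=held('pics/w16.png')
w=world([.0945,-.0438]); print(w)
plan([*w,.015],tilt=t)
print([P[v,u].round(4).tolist() for v,u in ((255,300),(265,300),(265,350))])
"
```

```text
time: 13.52
tool_pos: [0.6545, -0.0797, 0.0338]
tool_rot: [0.629, 0.591, 0.388, -0.323]
contact_force: [-0.7, 0.9, -0.1]
gripper_width: 0.9
[ 0.66547062 -0.07905864]
turn [-0.04  0.07  0.3 ] shift now-axes [ 2.27 -0.12  0.01] final-axes [ 2.26 -0.13  0.02] flip -1
[[0.6736, -0.0658, 0.0348], [0.669, -0.0664, 0.0354], [0.6713, -0.0884, 0.0356]]
```

View pics/w16.png

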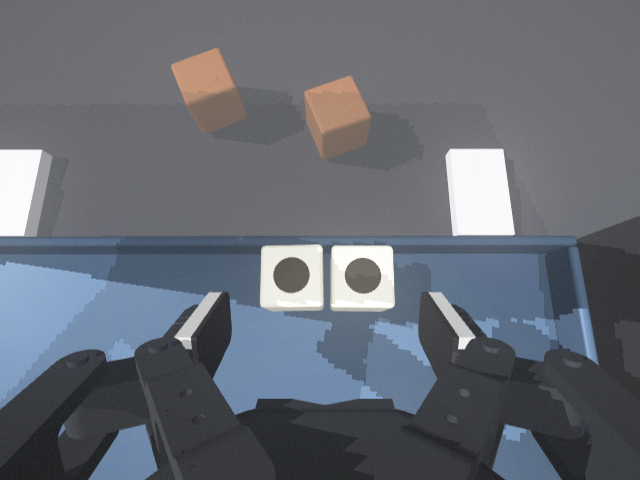

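```bash
python3 -m inch '[{"fingers":0.8,"delta_pos":[1.2,-0.1,0.1],"twist":[0,0,0]},{"fingers":0.8,"delta_pos":[1.0,0,0],"twist":[0,0,0]},{"fingers":0.8,"delta_pos":[0,0,0],"twist":[0,0,0]}]'
python3 -c "
from h import *
t=np.radians(30)
f,P=held('pics/w17.png')
w=world([.0945,-.0438]); print(w)
plan([*w,.013],tilt=t)
"
```

```text
time: 13.95
tool_pos: [0.6663, -0.0801, 0.0155]
tool_rot: [0.63, 0.591, 0.387, -0.322]
contact_force: [-0.7, 0.5, 0.1]
gripper_width: 0.905
[ 0.66547062 -0.07905864]
turn [-0.03  0.09  0.24] shift now-axes [ 0.21 -0.22 -0.12] final-axes [ 0.21 -0.22 -0.12] flip -1
```

View pics/w17.png

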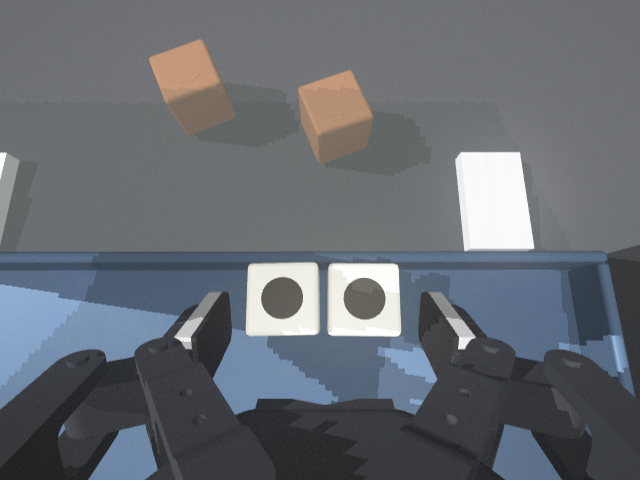

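```bash
python3 -m inch '[{"fingers":0.8,"delta_pos":[0.2,-0.1,0],"twist":[0,0,0]},{"fingers":-1,"delta_pos":[0,0,0],"twist":[0,0,0]},{"fingers":-1,"delta_pos":[0,0,0],"twist":[0,0,0]},{"fingers":-1,"delta_pos":[0,0,0],"twist":[0,0,0]}]'
python3 -c "
from h import *
f,P=held('pics/w18.png'); print(pose()[0],tray(pose()[0]))
for v in (290,310): print([P[v,u].round(4).tolist() for u in (290,345)], tray(P[v,325]))
"
```

```text
time: 14.5
tool_pos: [0.667, -0.0804, 0.0147]
tool_rot: [0.63, 0.592, 0.386, -0.322]
contact_force: [-1.8, 1.0, 2.8]
gripper_width: 0.637
[ 0.66703325 -0.0804053   0.01471083] [ 0.09590837 -0.04530726]
[[0.6681, -0.0662, 0.0356], [0.6704, -0.087, 0.0351]] [ 0.09857054 -0.04463782]
[[0.6608, -0.0671, 0.0346], [0.6629, -0.0877, 0.0349]] [ 0.09108873 -0.04462652]
```

View pics/w18.png

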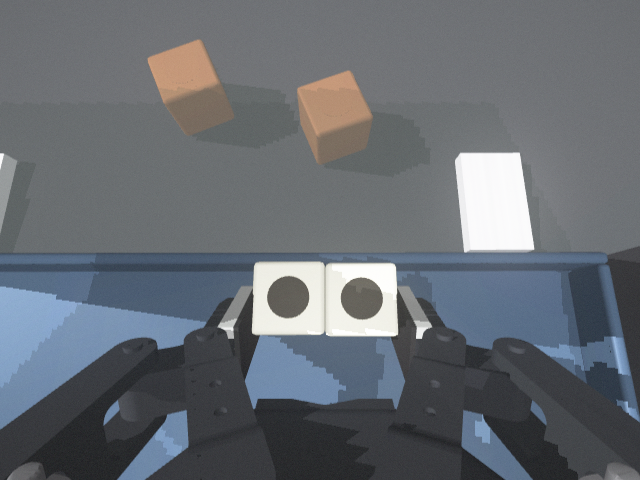

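```bash
python3 -m inch '[{"fingers":-1,"delta_pos":[-0.5,0,0],"twist":[0,0,0]},{"fingers":-1,"delta_pos":[-1.4,-2.5,-2.9],"twist":[0,0,0]},{"fingers":-1,"delta_pos":[-1.4,-2.5,-2.9],"twist":[0,0,0]},{"fingers":-1,"delta_pos":[0,0,0],"twist":[0,0,0]}]'
python3 -c "
from h import *
f,P=held('pics/w19.png'); print(pose()[0],tray(pose()[0]))
for v in (270,298,320): print([P[v,u].round(4).tolist() for u in (290,345)], tray(P[v,325]))
"
```

```text
time: 15.05
tool_pos: [0.5981, -0.0271, 0.0163]
tool_rot: [0.63, 0.591, 0.388, -0.322]
contact_force: [-1.0, -0.3, -0.7]
gripper_width: 0.636
[ 0.59968859 -0.02806399  0.01722457] [0.03459796 0.01398819]
[[0.6069, -0.0119, 0.0369], [0.6092, -0.033, 0.0372]] [0.04386991 0.01573161]
[[0.5963, -0.0133, 0.0363], [0.5985, -0.034, 0.0374]] [0.03300532 0.01572835]
[[0.5882, -0.0145, 0.0375], [0.5904, -0.0348, 0.037]] [0.02472537 0.01572646]
```

View pics/w19.png

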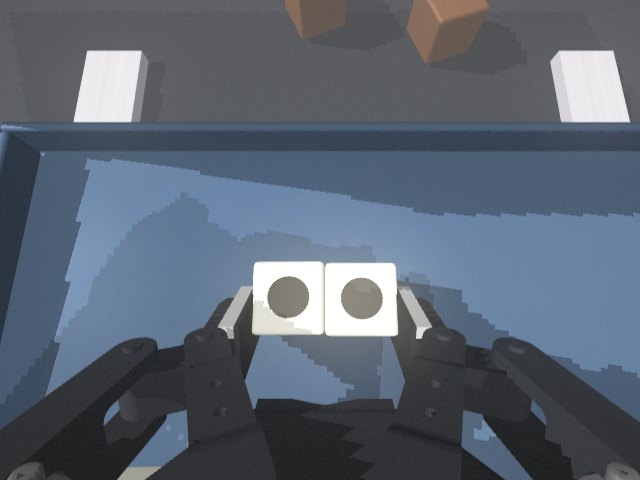

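```bash
python3 -m inch '[{"fingers":-1,"delta_pos":[0.2,0,0],"twist":[0,0,0]},{"fingers":0.8,"delta_pos":[0,0,0],"twist":[0,0,0]},{"fingers":0.8,"delta_pos":[0,0,0],"twist":[0,0,0]},{"fingers":0.8,"delta_pos":[-4,1.5,0],"twist":[0,0,0]},{"fingers":0.4,"delta_pos":[-5,2,0],"twist":[0,0,-10]}]'
python3 -c "
from h import *
print(manip.state()['joint_pos'])
plan([.58,-.04,.13],yaw=A0+np.pi/2,tilt=0,flip=1)
plan([.58,-.04,.13],yaw=A0+np.pi/2,tilt=0,flip=-1)
"
```

```text
time: 15.72
tool_pos: [0.5826, -0.0294, 0.1036]
tool_rot: [0.597, 0.556, 0.439, -0.377]
contact_force: [0.9, 0.3, 0.1]
gripper_width: 0.712
[-0.23308655 -0.13414274  2.04466546  0.14375588  0.91542481  1.16274067]
turn [ 88.91 -15.39 -15.14] shift now-axes [-2.62  0.53  1.02] final-axes [-2.64  1.02  0.37] flip 1
turn [-89.2   15.15 -15.4 ] shift now-axes [-2.62  0.53  1.02] final-axes [-2.64 -1.02 -0.37] flip -1
```

```bash
python3 -m inch '[{"fingers":0.1,"delta_pos":[-1,0,0],"twist":[0,0,-10]},{"fingers":0.1,"delta_pos":[-1,0,0],"twist":[0,0,-10]},{"fingers":0.1,"delta_pos":[0,0,0],"twist":[-10,0,0]},{"fingers":0.1,"delta_pos":[0,0,0],"twist":[-10,0,0]},{"fingers":0.1,"delta_pos":[0,0,0],"twist":[-10,0,0]}]'
python3 -m inch '[{"fingers":0.1,"delta_pos":[0,0,0],"twist":[-10,0,0]},{"fingers":0.1,"delta_pos":[0,0,0],"twist":[-10,0,0]},{"fingers":0.1,"delta_pos":[0,0,0],"twist":[-10,0,0]},{"fingers":0.1,"delta_pos":[0,0,0],"twist":[-10,0,0]},{"fingers":0.1,"delta_pos":[0,0,0],"twist":[-10,0,0]}]'
python3 -m inch '[{"fingers":0.1,"delta_pos":[0,0,0],"twist":[-10,0,0]},{"fingers":0.1,"delta_pos":[0,0,0],"twist":[0,0,0]}]'
python3 -c "
from h import *
f,P=held('pics/w20.png'); np.savez('w20.npz',**f)
print(manip.state()['joint_pos'].round(2),pose()[0])
plan([.58,-.04,.13],yaw=A0+np.pi/2,tilt=0)
"
```

```text
time: 16.35
tool_pos: [0.5838, -0.0305, 0.1279]
tool_rot: [0.633, 0.319, 0.63, -0.317]
contact_force: [-0.1, -0.6, 0.0]
gripper_width: 0.549
time: 16.98
tool_pos: [0.5837, -0.0306, 0.1279]
tool_rot: [0.709, 0.022, 0.705, -0.021]
contact_force: [-0.8, 0.3, -0.5]
gripper_width: 0.55
time: 17.23
tool_pos: [0.5836, -0.0305, 0.1279]
tool_rot: [0.708, -0.037, 0.704, 0.038]
contact_force: [-0.1, -0.1, -0.3]
gripper_width: 0.546
[-0.18  0.04  1.81  0.    1.29 -0.29] [ 0.58352721 -0.03047613  0.12787499]
turn [-0.16  0.33  0.  ] shift now-axes [-0.22 -0.91 -0.45] final-axes [-0.21 -0.91 -0.45] flip -1
```

View pics/w20.png

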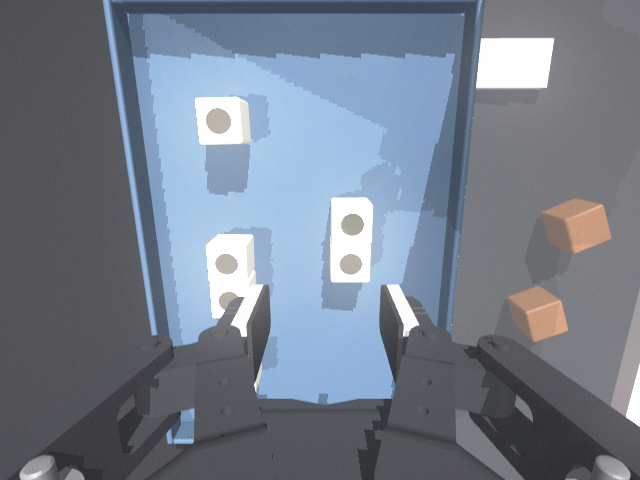

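```bash
python3 -c "
from h import *
f=dict(np.load('w20.npz'))
for n,q in dict(T1=(218,121),BL=(352,224),BR=(350,264),FL=(226.5,263.5),FR=(229,300)).items():
    p=ray(f,q,.035); print(n,p.round(4),tray(p).round(4))
p=ray(f,(352,224),.035)
plan([p[0],p[1],.06],yaw=A0+np.pi/2,tilt=0);plan([p[0],p[1],.02],yaw=A0+np.pi/2,tilt=0)
"
```

```text
T1 [0.5093 0.0423 0.035 ] [-0.0477  0.0937]
BL [ 0.6009 -0.0144  0.035 ] [0.0373 0.0275]
BR [ 0.6031 -0.0429  0.035 ] [ 0.0364 -0.0011]
FL [ 0.5177 -0.0514  0.035 ] [-0.0495 -0.0004]
FR [ 0.5204 -0.0789  0.035 ] [-0.0497 -0.028 ]
turn [-0.16  0.33  0.  ] shift now-axes [6.8  1.42 1.86] final-axes [6.79 1.41 1.9 ] flip -1
turn [-0.16  0.33  0.  ] shift now-axes [10.8   1.42  1.84] final-axes [10.79  1.41  1.9 ] flip -1
```

```bash
python3 -m inch '[{"fingers":0.1,"delta_pos":[3,0.8,0.95],"twist":[0,0,0]},{"fingers":0.1,"delta_pos":[4,0.8,0.95],"twist":[0,0,0]},{"fingers":0.1,"delta_pos":[0,0,0],"twist":[0,0,0]}]'
python3 -c "
from h import *
f,P=held('pics/w21.png')
plan([.6009,-.0124,.016],yaw=A0+np.pi/2,tilt=0)
"
```

```text
time: 17.65
tool_pos: [0.5981, -0.0116, 0.0541]
tool_rot: [0.705, -0.037, 0.707, 0.038]
contact_force: [-0.1, -0.2, -0.5]
gripper_width: 0.551
turn [-0.05  0.12 -0.04] shift now-axes [ 4.05 -0.04  0.11] final-axes [ 4.05 -0.04  0.12] flip -1
```

View pics/w21.png

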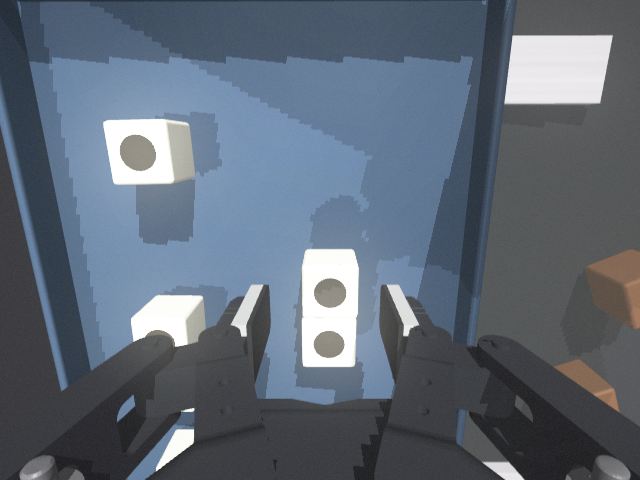

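```bash
python3 -m inch '[{"fingers":0.1,"delta_pos":[2.0,0,0.1],"twist":[0,0,0]},{"fingers":0.1,"delta_pos":[1.8,0,0.1],"twist":[0,0,0]},{"fingers":-1,"delta_pos":[0,0,0],"twist":[0,0,0]},{"fingers":-1,"delta_pos":[0,0,0],"twist":[0,0,0]},{"fingers":-1,"delta_pos":[0,0,0],"twist":[0,0,0]}]'
python3 -m inch '[{"fingers":-1,"delta_pos":[-3,0,0],"twist":[0,0,0]},{"fingers":-1,"delta_pos":[0,0,0],"twist":[0,0,0]}]'
python3 -c "
from h import *
f,P=held('pics/w22.png'); p=pose()[0]; print(p,tray(p))
for v in (270,290,310,330): print([P[v,u].round(4).tolist() for u in (310,325,340)], tray(P[v,325]))
"
```

```text
time: 18.32
tool_pos: [0.6035, -0.0121, 0.0206]
tool_rot: [0.708, -0.038, 0.704, 0.038]
contact_force: [-0.1, 0.9, -1.0]
gripper_width: 0.313
time: 18.58
tool_pos: [0.6056, -0.0125, 0.0533]
tool_rot: [0.71, -0.039, 0.702, 0.038]
contact_force: [0.2, -0.4, 0.3]
gripper_width: 0.314
[ 0.60433102 -0.01233778  0.05164383] [0.04090847 0.02912237]
[[0.598, -0.0152, 0.0064], [0.6064, -0.0147, 0.0055], [0.6149, -0.0137, 0.0057]] [0.04274518 0.02659458]
[[0.5982, -0.0015, 0.0658], [0.6041, -0.0012, 0.0651], [0.6101, -0.001, 0.064]] [0.041901   0.04023982]
[[0.5989, -0.0077, 0.0706], [0.6047, -0.0074, 0.07], [0.6106, -0.007, 0.0696]] [0.04183623 0.0340358 ]
[[0.5998, -0.0166, 0.0698], [0.6056, -0.0153, 0.0712], [0.6116, -0.0155, 0.0697]] [0.04182613 0.02604939]
```

View pics/w22.png

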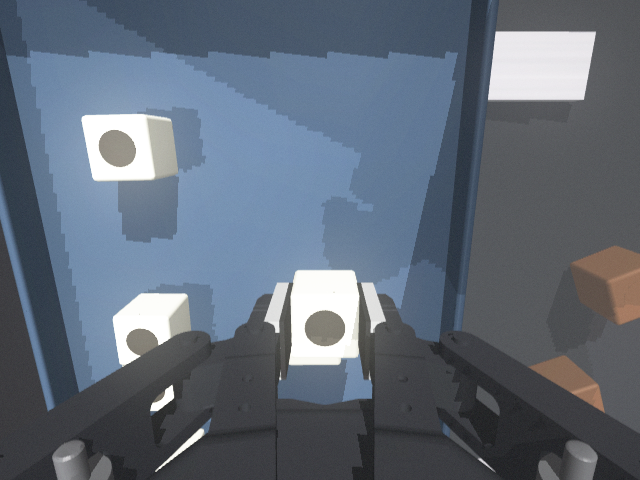

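```bash
python3 -m inch '[{"fingers":-1,"delta_pos":[0,3.4,-0.3],"twist":[0,0,0]},{"fingers":-1,"delta_pos":[0,3.4,-0.3],"twist":[0,0,0]},{"fingers":-1,"delta_pos":[2.6,0,0],"twist":[0,0,0]},{"fingers":-1,"delta_pos":[0,0,0],"twist":[0,0,0]}]'
python3 -c "
from h import *
f,P=held(); p=pose()[0]; print(p,tray(p))
for v in (320,330): print([P[v,u].round(4).tolist() for u in (310,325,340)], tray(P[328,325]))
"
```

```text
time: 19.12
tool_pos: [0.5868, 0.0553, 0.0206]
tool_rot: [0.706, -0.038, 0.706, 0.039]
contact_force: [-0.3, -0.4, -1.4]
gripper_width: 0.312
[0.58810028 0.05492171 0.02207759] [0.03202221 0.09773949]
[[0.5809, 0.0559, 0.038], [0.5867, 0.056, 0.037], [0.5924, 0.0573, 0.0383]] [0.0307429  0.09595433]
[[0.5813, 0.0516, 0.038], [0.5871, 0.0522, 0.038], [0.593, 0.0527, 0.0378]] [0.0307429  0.09595433]
```

```bash
python3 -m inch '[{"fingers":-1,"delta_pos":[0.3,0,0.4],"twist":[0,0,0]},{"fingers":0.1,"delta_pos":[0,0,0],"twist":[0,0,0]},{"fingers":0.1,"delta_pos":[0,0,0],"twist":[0,0,0]},{"fingers":0.1,"delta_pos":[-4,0,0],"twist":[0,0,0]},{"fingers":0.1,"delta_pos":[-3,0,0],"twist":[0,0,0]}]'
python3 -c "
from h import *
f=viewer.grab_frame('side')
import cv2; cv2.imwrite('pics/s23.png',cv2.resize(f['pixels'][170:360,225:425],None,fx=3,fy=3))
plan([.5204,-.0809,.06],yaw=A0+np.pi/2,tilt=0)
"
```

```text
time: 19.8
tool_pos: [0.5937, 0.0551, 0.0926]
tool_rot: [0.708, -0.038, 0.704, 0.038]
contact_force: [0.5, -0.2, 1.1]
gripper_width: 0.55
turn [0.02 0.82 0.07] shift now-axes [  3.65 -12.69  -9.1 ] final-axes [  3.76 -12.7   -9.05] flip -1
```

View pics/s23.png

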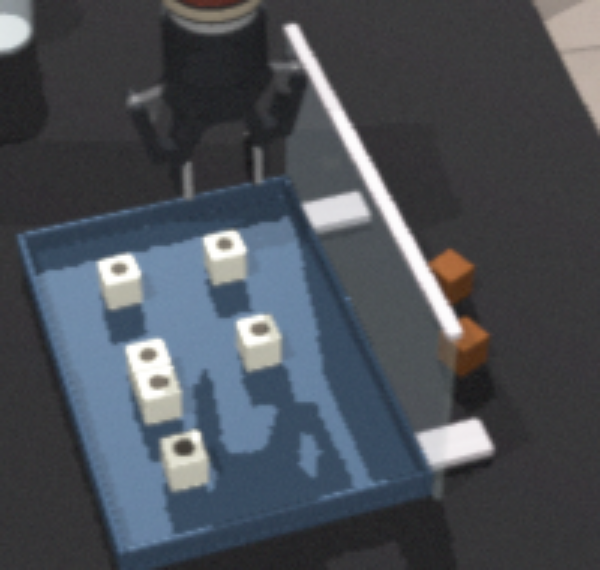

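```bash
python3 -m inch '[{"fingers":0.1,"delta_pos":[0.5,-4.2,-3.0],"twist":[0,0,0]},{"fingers":0.1,"delta_pos":[0.5,-4.2,-3.0],"twist":[0,0,0]},{"fingers":0.1,"delta_pos":[0.5,-4.3,-3.0],"twist":[0,0,0]},{"fingers":0.1,"delta_pos":[0,0,0],"twist":[0,0,0]}]'
python3 -c "
from h import *
f,P=held('pics/w24.png')
plan([.5204,-.0809,.016],yaw=A0+np.pi/2,tilt=0)
"
```

```text
time: 20.35
tool_pos: [0.5161, -0.083, 0.075]
tool_rot: [0.708, -0.037, 0.704, 0.037]
contact_force: [0.6, -0.4, -1.2]
gripper_width: 0.548
turn [-0.15  0.35 -0.01] shift now-axes [5.95 0.06 0.3 ] final-axes [5.95 0.06 0.33] flip -1
```

View pics/w24.png

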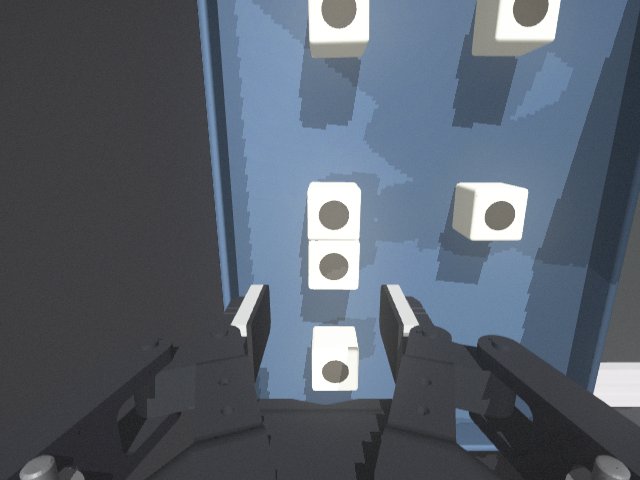

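```bash
python3 -m inch '[{"fingers":0.1,"delta_pos":[2.9,0,0.2],"twist":[0,0,0]},{"fingers":0.1,"delta_pos":[2.8,0,0.15],"twist":[0,0,0]},{"fingers":0.1,"delta_pos":[0,0,0],"twist":[0,0,0]}]'
python3 -c "
from h import *
f,P=held('pics/w25.png')
plan([.5204,-.0809,.016],yaw=A0+np.pi/2,tilt=0)
"
```

```text
time: 20.78
tool_pos: [0.5201, -0.0788, 0.0164]
tool_rot: [0.706, -0.038, 0.706, 0.04]
contact_force: [0.1, -0.1, -0.2]
gripper_width: 0.546
turn [ 0.09  0.24 -0.05] shift now-axes [ 0.2  -0.15 -0.11] final-axes [ 0.2  -0.15 -0.11] flip -1
```

View pics/w25.png

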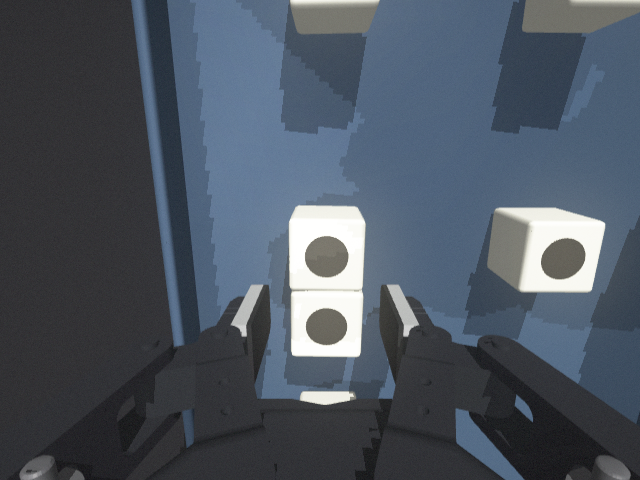

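```bash
python3 -m inch '[{"fingers":-1,"delta_pos":[0,-0.1,-0.1],"twist":[0,0,0]},{"fingers":-1,"delta_pos":[0,0,0],"twist":[0,0,0]},{"fingers":-1,"delta_pos":[0,0,0],"twist":[0,0,0]},{"fingers":-1,"delta_pos":[-4,0,0],"twist":[0,0,0]},{"fingers":-1,"delta_pos":[0,0,0],"twist":[0,0,0]}]'
python3 -c "
from h import *
f,P=held('pics/w26.png'); p=pose()[0]; print(p,tray(p),manip.state()['gripper_width'])
print([P[328,u].round(4).tolist() for u in (310,325,340)], tray(P[328,325]))
"
```

```text
time: 21.45
tool_pos: [0.5228, -0.0822, 0.0618]
tool_rot: [0.71, -0.039, 0.702, 0.038]
contact_force: [1.0, -0.4, -1.0]
gripper_width: 0.31
[ 0.52139435 -0.0818283   0.05997899] [-0.04903538 -0.03102352] 0.311948332497331
[[0.517, -0.0861, 0.0774], [0.523, -0.0864, 0.0757], [0.5288, -0.0848, 0.0774]] [-0.04788277 -0.03573962]
```

View pics/w26.png

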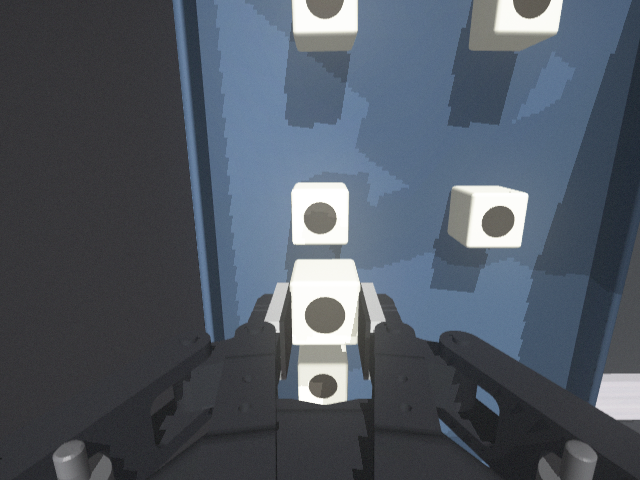

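```bash
python3 -m inch '[{"fingers":-1,"delta_pos":[0,-3.2,4.2],"twist":[0,0,0]},{"fingers":-1,"delta_pos":[0,-3.2,4.2],"twist":[0,0,0]},{"fingers":-1,"delta_pos":[3.7,0,0],"twist":[0,0,0]},{"fingers":-1,"delta_pos":[0,0,0],"twist":[0,0,0]}]'
python3 -c "
from h import *
f,P=held('pics/w27.png'); p=pose()[0]; print(p,tray(p))
print([P[328,u].round(4).tolist() for u in (310,325,340)], tray(P[316,325]))
"
```

```text
time: 22.0
tool_pos: [0.6106, -0.1362, 0.0196]
tool_rot: [0.707, -0.038, 0.705, 0.038]
contact_force: [-0.4, -0.5, -0.9]
gripper_width: 0.311
[ 0.60962589 -0.13567996  0.01962032] [ 0.03287742 -0.09407192]
[[0.6049, -0.1396, 0.0359], [0.6108, -0.1393, 0.0354], [0.6166, -0.1384, 0.0358]] [ 0.03364244 -0.09222826]
```

Top face is at 0.0357 m, so the piece is essentially on the floor. I lower 1 mm, release, retreat and check.

```bash
python3 -m inch '[{"fingers":-1,"delta_pos":[0.1,0,0.1],"twist":[0,0,0]},{"fingers":0.1,"delta_pos":[0,0,0],"twist":[0,0,0]},{"fingers":0.1,"delta_pos":[0,0,0],"twist":[0,0,0]},{"fingers":0.1,"delta_pos":[-4,0,0],"twist":[0,0,0]},{"fingers":0.1,"delta_pos":[-6,0,0],"twist":[0,0,0]}]'
python3 -m inch '[{"fingers":0.1,"delta_pos":[-5,0,-3],"twist":[0,0,0]},{"fingers":0.1,"delta_pos":[-3,-4,-4],"twist":[0,0,0]},{"fingers":0.1,"delta_pos":[-2,-4,0],"twist":[0,0,0]},{"fingers":0.1,"delta_pos":[0,0,0],"twist":[0,0,0]}]'
python3 -c "
from h import *
f,P=held('pics/w28.png');np.savez('w28.npz',**f)
f=viewer.grab_frame('side'); np.savez('s28.npz',**f)
import cv2; cv2.imwrite('pics/s28.png',cv2.resize(f['pixels'][170:360,225:425],None,fx=3,fy=3))
cv2.imwrite('pics/s28f.png',f['pixels'])
f=viewer.grab_frame('scene'); cv2.imwrite('pics/sc28.png',f['pixels'])
"
```

```text
time: 22.68
tool_pos: [0.6094, -0.1352, 0.1196]
tool_rot: [0.706, -0.038, 0.706, 0.039]
contact_force: [0.5, 0.1, 0.6]
gripper_width: 0.551
time: 23.18
tool_pos: [0.5514, -0.2246, 0.2231]
tool_rot: [0.71, -0.038, 0.703, 0.036]
contact_force: [-0.9, 0.2, -0.1]
gripper_width: 0.55
```

View pics/w28.png

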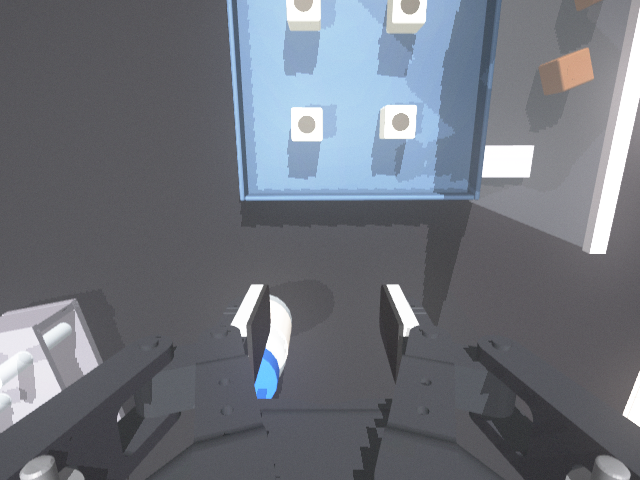

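View pics/s28.png

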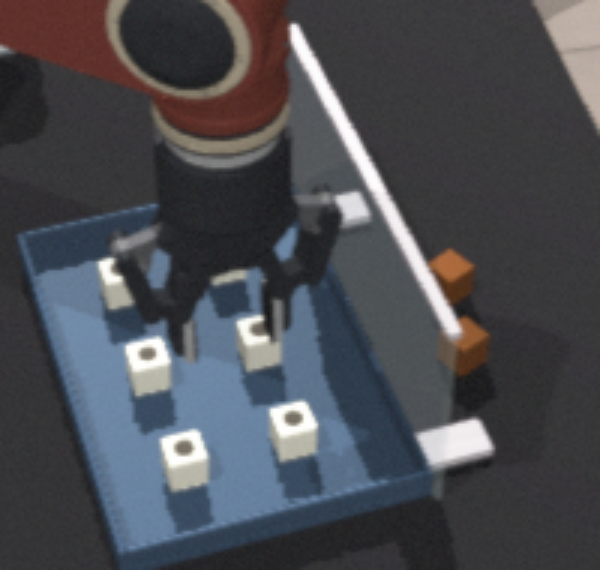

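View pics/sc28.png

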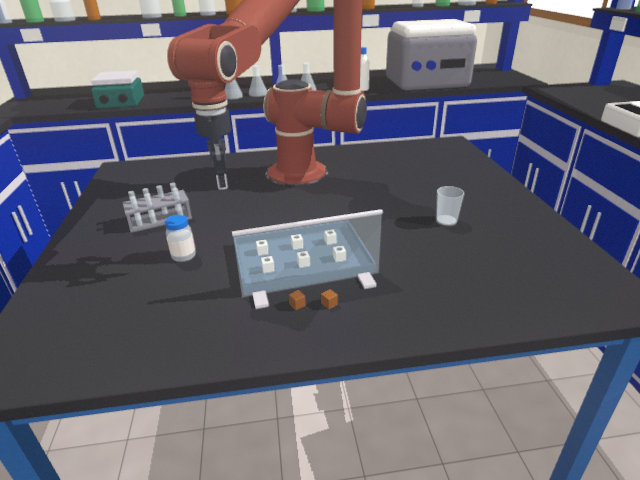

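```bash
python3 -c "
from h import *
f=dict(np.load('w28.npz'));s=dict(np.load('s28.npz'))
for n,q in dict(T2=(307,125),FR=(400,122)).items():
    p=ray(f,q,.035); print('wrist',n,tray(p).round(4))
S=lambda u,v:(u/3+225-1/3,v/3+170-1/3)
for n,q in dict(T2=(184,449),FR=(293,418),FL=(148,354)).items(): print('side',n,tray(ray(s,S(*q),.035)).round(4))
g=viewer.grab_frame('scene'); d=g['range_z']
import cv2
m=cv2.inRange(g['pixels'],(170,170,170),(255,255,255)); m[:220]=0; m[275:]=0; m[:,:245]=0; m[:,355:]=0
n,l,st,c=cv2.connectedComponentsWithStats(m)
for i in range(1,n):
    if st[i,4]<15: continue
    v,u=np.nonzero(l==i); P=(g['pose'][:3,:3]@(np.linalg.solve(g['K'],np.stack([u,v,np.ones(len(u))]))*d[v,u])).T+g['pose'][:3,3]
    top=P[P[:,2]>np.percentile(P[:,2],60)]; print(c[i].round(),'top z',np.percentile(P[:,2],90).round(4),tray(np.median(top,0)).round(3))
print(manip.state()['time'])
"
```

```text
wrist T2 [-0.048  -0.0949]
wrist FR [ 0.0339 -0.0926]
side T2 [-0.0518 -0.0959]
side FR [ 0.0308 -0.0928]
side FL [-0.0524 -0.0004]
[284. 226.] top z 0.1758 [ 0.12  -0.069]
[330. 237.] top z 0.1412 [0.12  0.044]
[297. 241.] top z 0.1422 [ 0.12  -0.032]
[262. 247.] top z 0.1422 [ 0.12  -0.111]
[339. 253.] top z 0.0924 [0.12  0.067]
[303. 259.] top z 0.0938 [ 0.12 -0.02]
[267. 264.] top z 0.0957 [ 0.12  -0.102]
23.375
```

```bash
python3 -c "
from plant import manip
print(manip.job_done())"
```

```text
the job is handed in; nothing more can be done
None
```

The six spacers now stand in a single layer on the tray floor, in a 2 × 3 grid, and I handed the job in at about 23.4 s of the 72 s. I lifted the two top pieces off singly, carried each bottom pair away from the shield with the tool tilted 20–30°, then split the pairs with a quarter-turned grip.

**Last checks**
- **Positions:** the spacers measure about x = −50 / +35 mm and y = −95 / 0 / +95 mm from the tray centre, with at least one in each quarter.
- **Clearances:** by those positions the gaps between pieces are at least 50 mm, well over the 20 mm you asked for because I spread them evenly over the tray. The nearest pieces are about 64 mm from the shield.
- **Resting on the floor:** in the last views all six stand upright, and each was released within about 1 mm of the floor.
- **Shield, jar and beaker:** the highest contact force I read was 6 N, while closing on the first piece away from the shield. The jar and the beaker appear at the same pixels as at the start.

**Disagreements**
- The side and wrist cameras differed by 3–4 mm in x, and the scene camera by about 5 mm.
- The final height check by scene depth failed because the sensor read the clear shield, so the resting heights rest on wrist-depth readings just before release and the side view.
- The two far-left pieces were partly hidden by the gripper in the last side view. They were seen clear in an earlier one and also show in the final scene picture.

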